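# Set up the condiment tray in the storeroom

### The arm

A 6-joint arm with a two-finger parallel gripper is mounted at the origin on the work surface. World frame = base frame: x ahead of the robot, y to its left, z up, the work surface at z = 0. Lengths are in mm, angles in rad, forces in N, time in s.
With the tool pointing down it reaches from about 350 to 875 mm from the base axis. Payload 4.2 kg.
Tool frame: the origin (TCP) lies between the finger pads; the fingertips stand 11 mm ahead of it and the grasp point (between the pads) lies 8 mm behind it; z points along the fingers, y is the direction in which the jaws open and shut (so a half turn about z gives the same grasp; the last joint's range is limited). The gripper opens to 85 mm and grips with 20 to 120 N. Pads are 22 mm wide; open, the fingers measure 114 mm over their backs; the gripper's body (76 mm by 85 mm) begins 54 mm behind the grasp point. The pads swing forward as they close: fully open they stand 13 mm farther back than shut.
Start: joints at [1.362, 0.385, 0.008, 0, -1.194, -0.259], TCP at [281.794, 557.845, 207.012] pointing down, gripper open.
Joint ranges: [-3.14, 3.14], [-1.21, 2.06], [-1.07, 1.41], [-3.16, 2.05], [-2.99, -0.16], [-3.1, 3.1]. Speed limits (rad/s): [2.79, 2.79, 3.14, 3.14, 3.14, 3.14].

### API

Orientations are given as a unit quaternion [x, y, z, w].
In Python, from bench import * gives the robot as it stands. The module is installed in compiled form; this text tells all that it offers.
- The arm moves only by the tool drive_tool, never from a script. Its argument "increments" is a list of rows, each a list of 3 entries, a list of its own where there are three numbers: the gripper command: -1 is shut, 1 is fully open, values between are in proportion, then the shift along the tool's x, y, z scaled (see below), then the turn about the tool's z scaled (see below). In form: [[hand, [tx, ty, tz], turn], ...]. A call has 1 to 20 rows; each row shifts and turns the commanded pose from where the row before left it, along the tool's axes as they then stand; what a row does not reach is not made up. The controller multiplies each number of a shift by 0.3 m and each number of a turn by 2 rad. A row lasts 1/8 s, in which the tool goes at most 62.5 mm and 10.7 degrees, less where a joint would pass 70% of its speed; a pose out of reach is approached as far as the arm can. A call with a number of a shift or a turn outside -1 to 1 is refused whole. A call with a gripper value outside its range is refused whole. The fingers move at their own pace and stop on an object; the grip force is fixed at half the most. Time passes only in rows, so rows that do not move let the fingers close. It gives the time, the measured TCP pose, the force and the opening at its end, in the units of the state.
- read_state(): the state, without advancing time (a new reading comes with each control period).
- get_image(name): name is "scene" or "side" or "wrist"; returns the picture (480x640x3 uint8, red, green, blue); there is no depth.
- calibration(name): a dict with "fovy" (degrees; the focal length in pixels is half the picture's height over the tangent of half this angle, whatever the lens; pixels are square), "cx", "cy" (the principal point, pixels), "R" (3x3) and "t" (3): a world point X has camera coordinates R X + t. Camera axes: x right, y down, z forward; pixel columns grow to the right and rows downward; lengths in mm; the calibration is good to about 2 mm. A picture is of the moment at which its call begins: read the wrist's pose just before it. calibration takes no time and is no camera call; for the wrist camera it gives the pose at the moment of the call.
- job_done(): hands the job in, once; it reports no verdict.
The state is a dict: "clock": time; "joints": joint angles; "joint_vel": joint speeds; "joint_efforts": joint torques, N m; "position": TCP position; "ee_rot": TCP orientation; "contact_force": force on the tool from outside, world axes, zero at the start; "wrist_torque": the same for the moment, N m; "gripper_width": finger opening in mm.
Only numpy, scipy, OpenCV 4.12 (cv2) and the standard library are available. Lean on these libraries where they do the work, as an engineer would, in place of code of your own. Each camera call takes 0.05 s, during which the arm holds its last target.

### The job

Set up the black tray for the counter, with everything upright and centred on the cork marks: the red jar on the round mark next to the white jug, the yellow jar on the round mark next to the steel canister, and the green can on the round mark between the two jars. Centre the small copper tin on top of the green can, and stand the blue carton on the rectangular mark in front of the can (on the robot's side), lined up with the mark. Let go of everything at the end.

Things in the scene. Friction and masses are not known exactly. Their poses are not given: they have to be found in the camera images.
- tray: fixed black tray, 170 mm (x) by 480 mm (y), floor 6 mm up, rim 12 mm high. Origin: centre of underside; x points away from the robot, y along its length, z up. Flat cork marks on its floor: three round (66 mm) at x = +30, y = -90, 0, +90 mm; one rectangle (50 mm in x, 80 mm in y) at x = -52, y = 0. Jug and canister stand at x = +30, y = +195 and -195 mm; which is at which end changes.
- jug: white plastic jug with white cap and a small handle towards the tray's far side; body 68 mm in diameter, 110 mm high, fixed on the tray at one end of the row of round marks. Origin at the centre of its underside, 105 mm from the centre of the nearest round mark.
- canister: round steel canister with dark lid and small black knob; 70 mm in diameter, 116 mm high, fixed on the tray at the other end of the row. Origin at the centre of its underside, 105 mm from the centre of the nearest round mark.
- red_jar_mid (a point): centre (half-way up) of the red plastic jar: round, body 54 mm in diameter up to 60 mm, then a red screw cap 46 mm in diameter; 80 mm high in all, with a white paper band; stands upright on the table at the start. Axis z points up.
- yellow_jar_mid (a point): centre (half-way up) of the yellow plastic jar: round, body 54 mm in diameter up to 60 mm, then a yellow screw cap 46 mm in diameter; 80 mm high in all, with a white paper band; stands upright on the table at the start. Axis z points up.
- green_can_mid (a point): centre (half-way up) of the green can: plain upright cylinder 54 mm in diameter, 75 mm high, flat green top, thin brass band near the top; stands on the table at the start. Axis z points up.
- copper_tin_mid (a point): centre (half-way up) of the small copper tin: plain low cylinder 46 mm in diameter, 32 mm high, flat top; stands on the table at the start. Axis z points up.
- blue_carton_mid (a point): centre (half-way up) of the small blue carton with a white band round its middle: 40 mm along its x, 70 mm along its y, 45 mm high (z); stands on the table at the start, turned by up to about 30 degrees from the robot's axes. On the tray its long side (y) lies along the tray's y, either way round.
Not all that is in view belongs to the job. What is meant by the part that bears blue_carton_mid is not pink, and is the smaller of those in its own colour.

How it is judged (in metres and radians):
At the end, for the whole second after the job is handed in: Red jar by the jug, yellow by the canister, green can on the middle mark, carton on its mark (long side within 0.2 rad): each within 13 mm along and across the tray, upright (0.1 rad), on the tray floor; tin upright on the can, centred within 10 mm. All released, at rest (horizontal distance between red_jar_mid and jug between 0.092 and 0.118 m and x of red_jar_mid in the frame of tray between 0.017 and 0.043 m and y of red_jar_mid in the frame of tray between -0.105 and 0.105 m and z of red_jar_mid in the frame of tray between 0.04 and 0.052 m and angle between each of red_jar_mid, yellow_jar_mid, green_can_mid, copper_tin_mid, blue_carton_mid's own z axis and vertical below 0.1 rad and horizontal distance between yellow_jar_mid and canister between 0.092 and 0.118 m and x of yellow_jar_mid in the frame of tray between 0.017 and 0.043 m and y of yellow_jar_mid in the frame of tray between -0.105 and 0.105 m and z of yellow_jar_mid in the frame of tray between 0.04 and 0.052 m and x of green_can_mid in the frame of tray between 0.017 and 0.043 m and y of green_can_mid in the frame of tray between -0.013 and 0.013 m and z of green_can_mid in the frame of tray between 0.0375 and 0.0495 m and horizontal distance between copper_tin_mid and green_can_mid below 0.01 m and z of copper_tin_mid in the frame of green_can_mid between 0.0475 and 0.0595 m and x of blue_carton_mid in the frame of tray between -0.065 and -0.039 m and y of blue_carton_mid in the frame of tray between -0.013 and 0.013 m and z of blue_carton_mid in the frame of tray between 0.0225 and 0.0345 m and angle between the y axis of blue_carton_mid and the y axis of tray, either way round below 0.2 rad and linear speed of each of red_jar, yellow_jar, green_can, copper_tin, blue_carton below 0.02 m/s); the robot touches nothing.
It also fails if it takes over 112 s, if anything falls off the work surface, if the arm or the gripper's body presses on something with over 40 N, if the wrist force passes 120 N, or if a joint passes its speed limit or range.

## Working session

There is one attempt and no reset: what is moved stays moved. The work goes in short steps, Python scripts to look and compute and a tool call to move; the robot and the scene stay as the last step left them, time stands still between calls to the robot, and variables do not carry over. Pictures are saved under pics/ and viewed, and the job is handed in when it is done.

Besides the shell and the picture viewer there is one more tool, called after "Request:" as name(argument=value, ...) on one line, values as JSON. drive_tool: Moves the arm, as the interface text tells. Shifts and turns lie within -1 to 1; 1 stands for 0.3 m of shift or 2 rad of turn. Its arguments: {"type":"object","properties":{"increments":{"type":"array"}},"required":["increments"]}

```bash
mkdir -p pics && python3 - <<'E'
from bench import *
import cv2, numpy as np
print(read_state())
for n in ["scene","side","wrist"]:
    c=calibration(n); print(n,c)
    cv2.imwrite(f"pics/{n}0.png",cv2.cvtColor(get_image(n),cv2.COLOR_RGB2BGR))
E
```

```text
{'clock': 0.0, 'joints': array([ 1.36158961e+00,  3.85562726e-01,  6.63698793e-03, -4.58379771e-04,
       -1.19401062e+00, -2.58594244e-01]), 'joint_vel': array([ 0.00071479,  0.0016126 , -0.00033866,  0.00143895,  0.00041455,
       -0.00065161]), 'joint_efforts': array([-5.80243632e-04, -3.92289841e+01,  1.88402295e+01,  4.18617770e+00,
       -4.61134114e-03,  7.79671836e-06]), 'position': array([281.54164766, 557.28982543, 205.92831698]), 'ee_rot': array([ 9.72749589e-01, -2.31855659e-01, -1.86537391e-04,  1.07494812e-03]), 'contact_force': array([ 0.19964936, -0.5299615 ,  0.16844911]), 'wrist_torque': array([-0.04210795,  0.01607827,  0.00773787]), 'gripper_width': 85.52284382160072}
scene {'fovy': 46.878493576642576, 'cx': 319.0165865777036, 'cy': 251.21843318777195, 'R': array([[-0.87424673,  0.48535804, -0.01096511],
       [ 0.38581269,  0.6808773 , -0.62253889],
       [-0.29468836, -0.54848306, -0.78251204]]), 't': array([ 499.95327595, -124.95717861, 1583.09502398])}
side {'fovy': 46.13216482346686, 'cx': 320.6787921573941, 'cy': 244.15141665253066, 'R': array([[ 0.71523433, -0.69881921, -0.00956871],
       [-0.44384057, -0.44360515, -0.77860132],
       [ 0.53985683,  0.56112937, -0.62744595]]), 't': array([-431.95983352,  267.29231174, 1087.37514429])}
wrist {'fovy': 68.92359151893629, 'cx': 321.7004629692892, 'cy': 245.6063859436459, 'R': array([[-0.45205611, -0.89198796,  0.00165987],
       [-0.85405478,  0.43336712,  0.287721  ],
       [-0.257363  ,  0.12864841, -0.95771283]]), 't': array([624.84844645, -38.36509245, 379.16375963])}
```

View pics/scene0.png

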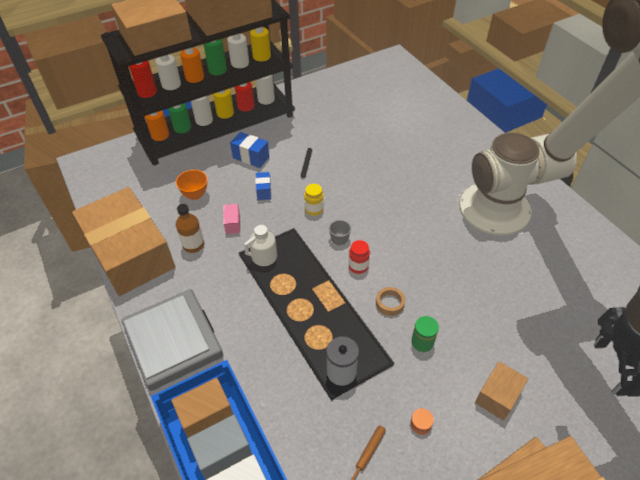

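View pics/side0.png

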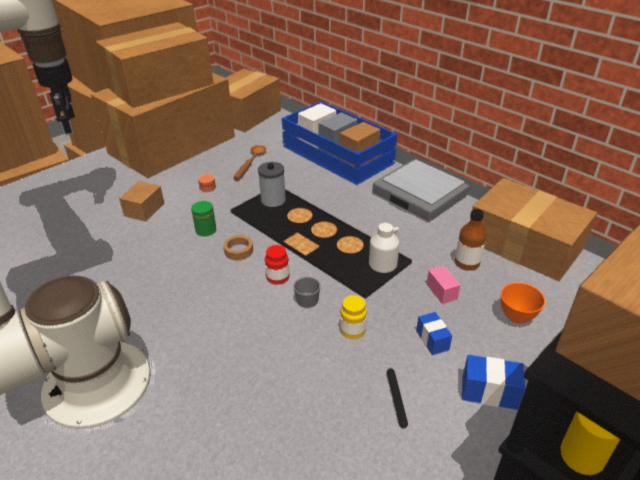

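View pics/wrist0.png

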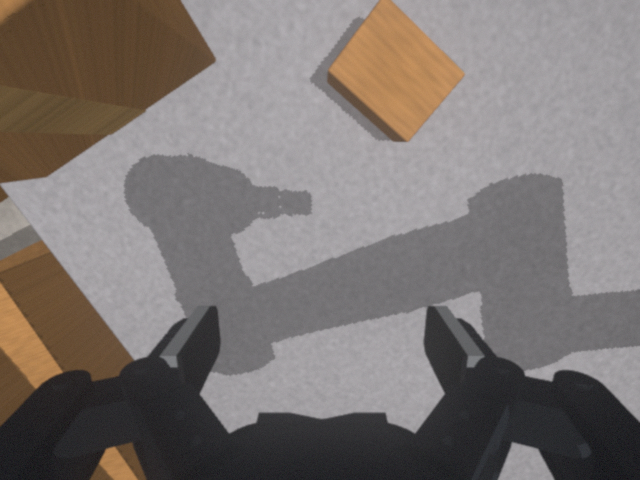

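The small blue carton could be confused with three things in the scene image: small blue (263,185), large blue (250,150) and pink (232,218). The smaller blue one at (263,185) fits the description. For the copper tin, the candidates are the copper disc (422,421), the cork ring (390,300), the grey cup (340,232) and the orange bowl (192,185). I take the disc at (422,421). I'll check both in close crops.

```bash
python3 - <<'E'
import cv2, numpy as np
s=cv2.imread("pics/scene0.png"); d=cv2.imread("pics/side0.png")
def cr(im,x,y,w=50,h=40,k=4): 
    x=max(0,min(x-w//2,640-w)); y=max(0,min(y-h//2,480-h)); return cv2.resize(im[y:y+h,x:x+w],(w*k,h*k),interpolation=cv2.INTER_CUBIC)
a=[cr(s,*p) for p in [(263,185),(422,421),(315,200),(360,258)]]
b=[cr(d,*p) for p in [(434,333),(207,183),(353,317),(277,265)]]
c=[cr(s,300,310,200,160,1) , cr(s,425,334,50,40,4),cr(d,205,218,50,40,4),cr(d,320,240,200,160,1)]
cv2.imwrite("pics/crops1.png",np.vstack([np.hstack(a),np.hstack(b),np.hstack(c)]))
E
```

```text
(no output)
```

View pics/crops1.png

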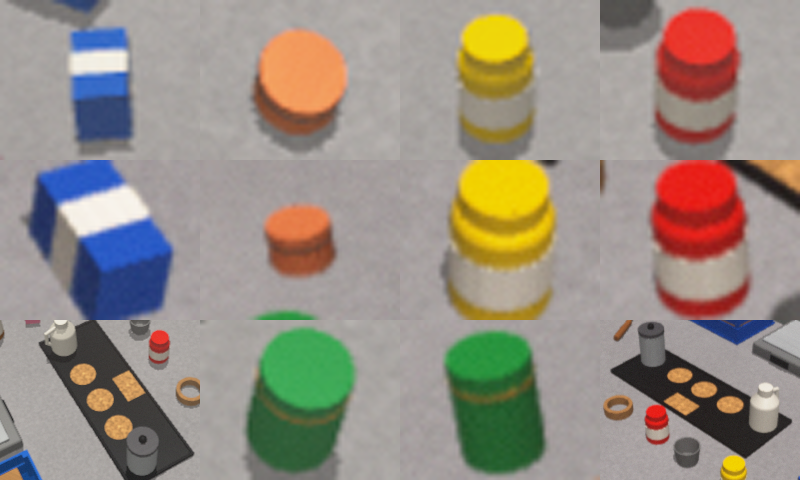

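The crops show a smaller blue carton with a white band, a copper disc, and intact jars and can. Next I'll fit silhouettes of the known models in both views.

```bash
cat > h.py <<'E'
import cv2, numpy as np
from scipy.optimize import least_squares
def K(c,h=480):
    f=h/2/np.tan(np.radians(c['fovy'])/2); return f
def proj(c,P):
    X=np.atleast_2d(P)@c['R'].T+c['t']; f=K(c)
    return np.c_[c['cx']+f*X[:,0]/X[:,2], c['cy']+f*X[:,1]/X[:,2]]
def ray(c,uv,z):
    f=K(c); d=c['R'].T@np.array([(uv[0]-c['cx'])/f,(uv[1]-c['cy'])/f,1.]); o=-c['R'].T@c['t']
    return o+d*(z-o[2])/d[2]
def circ(r,z,n=48):
    a=np.linspace(0,2*np.pi,n,endpoint=False); return np.c_[r*np.cos(a),r*np.sin(a),np.full(n,z)]
MOD={'jar':np.vstack([circ(27,0),circ(27,60),circ(23,60),circ(23,80)]),'can':np.vstack([circ(27,0),circ(27,75)]),
'tin':np.vstack([circ(23,0),circ(23,32)]),
'carton':np.array([[x,y,z] for x in(-20,20) for y in(-35,35) for z in(0,45)],float)}
A=np.linspace(0,2*np.pi,32,endpoint=False); D=np.c_[np.cos(A),np.sin(A)]
def sup(p): return (p@D.T).max(0)
HSV={'red':[(0,130,60),(6,255,255),(172,130,60),(180,255,255)],'yellow':[(22,120,60),(34,255,255)],'green':[(45,90,30),(80,255,255)],
'copper':[(4,110,60),(14,255,255)],'blue':[(105,110,40),(125,255,255)],'cork':[(8,90,100),(25,255,255)]}
def mask(bgr,col):
    h=cv2.cvtColor(bgr,cv2.COLOR_BGR2HSV); L=HSV[col]; m=0
    for i in range(0,len(L),2): m=m|cv2.inRange(h,L[i],L[i+1])
    return m
def comp(bgr,col,near,R=60):
    """pixels of colour within component(s) near the seed"""
    m=mask(bgr,col); x,y=near; w=np.zeros_like(m); cv2.circle(w,(int(x),int(y)),int(R),255,-1); m&=w
    m=cv2.morphologyEx(m,cv2.MORPH_OPEN,np.ones((2,2),np.uint8))
    ys,xs=np.nonzero(m); return np.c_[xs,ys].astype(float)
def hull(p): return cv2.convexHull(p.astype(np.float32))[:,0]
def T(mod,x,y,yaw,z0): 
    c,s=np.cos(yaw),np.sin(yaw); return MOD[mod]@np.array([[c,s,0],[-s,c,0],[0,0,1]])+[x,y,z0]
def fit(mod,obs,x0,z0=0):
    """obs: list of (cal, pts)"""
    S=[(c,sup(hull(p)) ) for c,p in obs]; n=3 if mod=='carton' else 2
    def res(q):
        yaw=q[2] if n==3 else 0
        return np.concatenate([sup(proj(c,T(mod,q[0],q[1],yaw,z0)))-s for c,s in S])
    r=least_squares(res,x0[:n],loss='soft_l1',x_scale=[10,10,.1][:n],diff_step=1e-4); return r.x,np.sqrt(np.mean(r.fun**2))
E
python3 - <<'E'
from bench import *
from h import *
s=cv2.imread("pics/scene0.png"); d=cv2.imread("pics/side0.png"); cs,cd=calibration("scene"),calibration("side")
for n,mod,col,ps,pd,R in [('red','jar','red',(360,258),(277,265),26),('yellow','jar','yellow',(315,200),(353,317),28),('green','can','green',(425,334),(205,218),24),('copper','tin','copper',(422,421),(207,183),16),('blue','carton','blue',(263,186),(434,333),22)]:
    a,b=comp(s,col,ps,R),comp(d,col,pd,R)
    x0=list(ray(cs,ps,30)[:2])+[0]
    best=None
    for y in ([-.5,0,.5] if mod=='carton' else [0]):
        x0[2]=y
        r=[fit(mod,o,x0) for o in ([(cs,a),(cd,b)],[(cs,a)],[(cd,b)])]
        if best is None or r[0][1]<best[0][1]: best=r
    print(n,len(a),len(b),[(np.round(q,2),round(e,2)) for q,e in best])
# cork marks
for im,c,seeds in [(s,cs,[(283,285),(300,310),(319,337),(328,296)]),(d,cd,[(350,245),(324,230),(300,215),(302,244)])]:
    m=mask(im,'cork'); n,l,st,ce=cv2.connectedComponentsWithStats(m)
    for p in seeds:
        i=l[p[1],p[0]]; print(p,i,st[i,4],np.round(ce[i],1),np.round(ray(c,ce[i],6.5),1))
E
```

```text
red 404 556 [(array([447.04, -15.74]), np.float64(1.45)), (array([445.27, -11.45]), np.float64(1.13)), (array([447.62, -19.2 ]), np.float64(0.87))]
yellow 355 671 [(array([ 449.8 , -253.67]), np.float64(1.56)), (array([ 448.48, -246.7 ]), np.float64(0.97)), (array([ 450.67, -256.08]), np.float64(0.97))]
green 675 620 [(array([433.28, 254.44]), np.float64(1.38)), (array([431.83, 256.95]), np.float64(0.98)), (array([433.32, 248.92]), np.float64(0.88))]
copper 444 237 [(array([553.75, 417.09]), np.float64(1.34)), (array([552.46, 418.8 ]), np.float64(0.9)), (array([553.94, 410.12]), np.float64(0.83))]
blue 279 705 [(array([ 5.4341e+02, -3.9188e+02, -4.2000e-01]), np.float64(1.52)), (array([ 5.4195e+02, -3.9141e+02, -4.0000e-01]), np.float64(1.6)), (array([ 5.4525e+02, -3.9216e+02, -4.8000e-01]), np.float64(1.25))]
(283, 285) 64 461 [282.7 283.7] [647.6 -55.2   6.5]
(300, 310) 67 511 [299.7 309.4] [645.6  34.7   6.5]
(319, 337) 68 557 [317.9 336.7] [643.8 124.2   6.5]
(328, 296) 65 572 [328.2 295.3] [563.8  33.    6.5]
(350, 245) 1590 379 [349.8 244.3] [648.3 -58.1   6.5]
(324, 230) 1585 344 [323.6 229.1] [645.9  32.2   6.5]
(300, 215) 1580 310 [299.3 215. ] [643.7 122.    6.5]
(302, 244) 1588 432 [301.2 243.5] [565.   29.5   6.5]
```

```bash
cat >> h.py <<'E'
def fit2(mod,obs,x0,z0=0):
    S=[(c,sup(hull(p)) ) for c,p in obs]; n=3 if mod=='carton' else 2
    def res(q):
        yaw=q[2] if n==3 else 0
        return np.concatenate([sup(proj(c,T(mod,q[0],q[1],yaw,z0)))-s-q[-1] for c,s in S])
    r=least_squares(res,list(x0[:n])+[0.5],loss='soft_l1',x_scale=[10,10,.1][:n]+[1],diff_step=1e-4); return r.x,np.sqrt(np.mean(r.fun**2))
def plan(st,tx,ty,tz,psi):
    """remaining tool-frame shift (scaled), turn first. psi: world angle of tool x"""
    from scipy.spatial.transform import Rotation as Ro
    R=Ro.from_quat(st['ee_rot']).as_matrix(); p0=np.arctan2(R[1,0],R[0,0])
    dt=-( (psi-p0+np.pi)%(2*np.pi)-np.pi)
    c,s=np.cos(psi),np.sin(psi); Rt=np.array([[c,s,0],[s,-c,0],[0,0,-1]])
    d=np.array([tx,ty,tz])-st['position']
    return dict(turn=round(dt/2,4),now_shift=np.round(R.T@d/300,4),after_turn_shift=np.round(Rt.T@d/300,4),dist=round(float(np.linalg.norm(d)),1),psi0=round(p0,4))
E
python3 - <<'E'
from bench import *
from h import *
s=cv2.imread("pics/scene0.png"); d=cv2.imread("pics/side0.png"); cs,cd=calibration("scene"),calibration("side")
for n,mod,col,ps,pd,R in [('red','jar','red',(360,258),(277,265),26),('yellow','jar','yellow',(315,200),(353,317),28),('green','can','green',(425,334),(205,218),24),('copper','tin','copper',(422,421),(207,183),16),('blue','carton','blue',(263,186),(434,333),22)]:
    a,b=comp(s,col,ps,R),comp(d,col,pd,R)
    x0=list(ray(cs,ps,30)[:2])+[-.4]
    r=[fit2(mod,o,x0) for o in ([(cs,a),(cd,b)],[(cs,a)],[(cd,b)])]
    print(n,[(np.round(q,2),round(e,2)) for q,e in r])
print(plan(read_state(),433,253,230,-1.549))
E
```

```text
red [(array([446.86, -15.68,   0.81]), np.float64(1.15)), (array([445.25, -11.47,   1.01]), np.float64(0.43)), (array([447.22, -19.37,   0.73]), np.float64(0.45))]
yellow [(array([ 449.79, -254.41,    0.9 ]), np.float64(1.3)), (array([ 448.45, -246.66,    0.9 ]), np.float64(0.34)), (array([ 450.5 , -256.29,    0.93]), np.float64(0.25))]
green [(array([432.94, 254.91,   0.88]), np.float64(1.07)), (array([431.79, 257.01,   0.94]), np.float64(0.26)), (array([433.02, 248.52,   0.86]), np.float64(0.22))]
copper [(array([553.67, 417.58,   0.83]), np.float64(1.08)), (array([552.51, 418.88,   0.85]), np.float64(0.26)), (array([553.8 , 409.94,   0.77]), np.float64(0.28))]
blue [(array([ 5.4375e+02, -3.9222e+02, -4.2000e-01,  7.7000e-01]), np.float64(1.45)), (array([ 5.4188e+02, -3.9174e+02, -4.0000e-01, -1.4000e-01]), np.float64(1.57)), (array([ 5.4462e+02, -3.9265e+02, -4.3000e-01,  1.2400e+00]), np.float64(0.27))]
{'turn': np.float64(0.5405), 'now_shift': array([ 0.9082,  0.6782, -0.0782]), 'after_turn_shift': array([ 1.0256, -0.4825, -0.0794]), 'dist': 340.9, 'psi0': np.float64(-0.4679)}
```

Request:
drive_tool(increments=[[1,[0,0,0],0.09],[1,[0,0,0],0.09],[1,[0,0,0],0.09],[1,[0,0,0],0.09],[1,[0,0,0],0.09],[1,[0,0,0],0.09],[1,[0.128,-0.06,-0.01],0],[1,[0.128,-0.06,-0.01],0],[1,[0.128,-0.06,-0.01],0],[1,[0.128,-0.06,-0.01],0],[1,[0.128,-0.06,-0.01],0],[1,[0.128,-0.06,-0.01],0],[1,[0.128,-0.06,-0.01],0],[1,[0.128,-0.06,-0.01],0],[1,[0,0,0],0]])

```text
clock: 2.02
position: [433.4, 251.9, 231.1]
ee_rot: [0.714, -0.7, -0.0, 0.0]
contact_force: [-0.2, 0.4, 0.3]
gripper_width: 85.6
```

```bash
python3 - <<'E'
from bench import *
from h import *
st=read_state(); c=calibration("wrist"); im=cv2.cvtColor(get_image("wrist"),cv2.COLOR_RGB2BGR); cv2.imwrite("pics/w1.png",im)
print(st['clock'],st['position'],-c['R'].T@c['t'],plan(st,433,253,230,-1.549)['turn'])
p=comp(im,'green',proj(c,[433,253,40])[0],150); print(len(p),fit2('can',[(c,p)],[433,253]),proj(c,[433,253,75]))
E
```

```text
2.025 [433.4373153  251.90710251 231.12537479] [434.80841533 179.12337503 398.22304398] -0.0013
2573 (array([432.07234019, 254.57347466,   1.32247002]), np.float64(0.463601904882567)) [[322.50065405 221.8194673 ]]
```

View pics/w1.png

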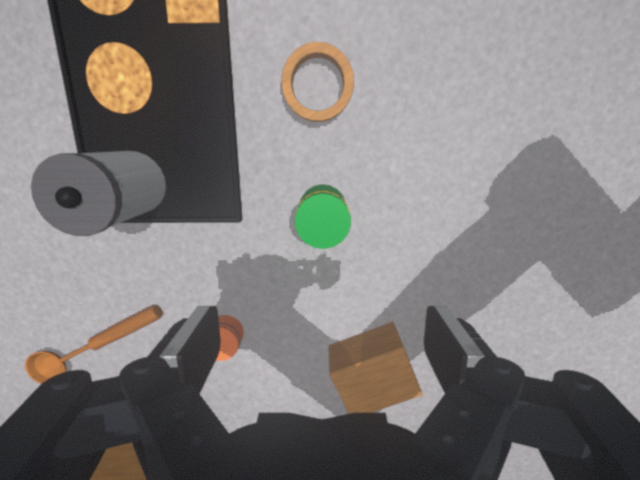

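The wrist view puts the can at (322,218) with its top uncovered. The single-view fit of (432.1,254.6) agrees with the two-camera fit of (432.9,254.9), so I go down on it.

Request:
drive_tool(increments=[[1,[-0.009,0.003,0.1],0],[1,[0,0,0.1],0],[1,[0,0,0.1],0],[1,[0,0,0.1],0],[1,[0,0,0.1],0],[1,[0,0,0.07],0],[1,[0,0,0.05],0],[1,[0,0,0.05],0],[1,[0,0,0],0],[-1,[0,0,0],0],[-1,[0,0,0],0],[-1,[0,0,0],0],[-1,[0,0,0],0],[-1,[0,0,0],0],[-1,[0,0,0],0]])

```text
clock: 3.95
position: [432.5, 257.4, 31.2]
ee_rot: [0.715, -0.699, 0.0, -0.001]
contact_force: [-1.1, 0.7, 6.3]
gripper_width: 52.1
```

Request:
drive_tool(increments=[[-1,[0,0,-0.08],0],[-1,[0,0,-0.1],0],[-1,[0,0,-0.1],0],[-1,[0,0,-0.1],0],[-1,[0,0,0],0],[-1,[0,0,0],0]])

```text
clock: 4.7
position: [430.8, 255.9, 142.6]
ee_rot: [0.715, -0.699, -0.0, 0.001]
contact_force: [0.4, 0.3, -2.1]
gripper_width: 51.8
```

```bash
python3 - <<'E'
from bench import *
from h import *
st=read_state(); c=calibration("wrist"); im=cv2.cvtColor(get_image("wrist"),cv2.COLOR_RGB2BGR); cv2.imwrite("pics/w2.png",im)
print(st['clock'],st['position'],st['contact_force'],st['gripper_width'],-c['R'].T@c['t'],st['joints'])
# tray mark estimates
cs,cd=calibration("scene"),calibration("side")
print(plan(st,646,34,150,-1.549))
E
```

```text
4.7 [430.81667617 255.9275202  142.64730089] [ 0.36628507  0.31685275 -2.11078281] 51.76030498641952 [432.79288952 183.32859223 309.83241421] [ 0.85995397  0.23684405 -0.38272156 -0.00116997 -0.95370494 -0.8370573 ]
{'turn': np.float64(0.0002), 'now_shift': array([ 0.7555, -0.7006, -0.0253]), 'after_turn_shift': array([ 0.7552, -0.701 , -0.0245]), 'dist': 309.2, 'psi0': np.float64(-1.5486)}
```

View pics/w2.png

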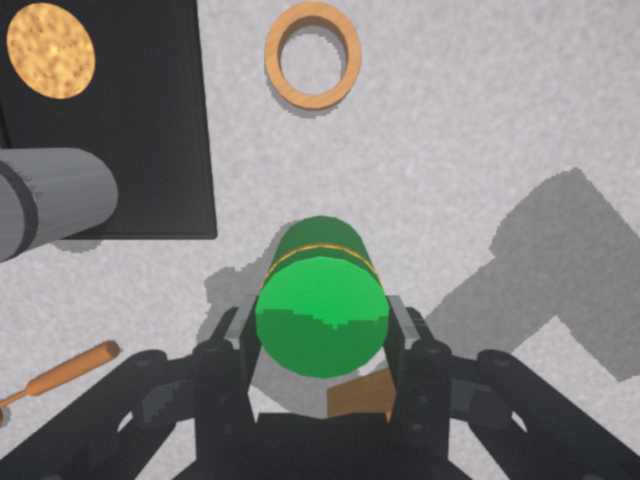

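```bash
python3 - <<'E'
from bench import *
from h import *
st=read_state(); c=calibration("wrist"); im=cv2.imread("pics/w2.png")
m=mask(im,'green'); ys,xs=np.nonzero(m); print(xs.min(),xs.max(),ys.min(),ys.max())
for z in (184,186.4,189): print(z, ray(c,(322.5,317.5),z)-st['position'])
print(fit('can',[(c,np.c_[xs,ys].astype(float))],[431,255],111.4), fit2('can',[(c,np.c_[xs,ys].astype(float))],[431,255],111.4))
E
```

```text
254 389 217 378
184 [ 0.05360563 -4.92288929 41.65398849]
186.4 [ 0.0915263  -6.21339301 44.05398849]
189 [ 0.13260703 -7.6114387  46.65398849]
(array([431.17151944, 250.85107668]), np.float64(1.532476842312735)) (array([431.19427958, 251.01708437,   1.426339  ]), np.float64(0.5934734144502101))
```

Request:
drive_tool(increments=[[-1,[0.075,-0.07,0],0],[-1,[0.11,-0.105,0],0],[-1,[0.11,-0.105,0],0],[-1,[0.11,-0.105,0],0],[-1,[0.11,-0.105,0],0],[-1,[0.11,-0.105,0],0],[-1,[0.075,-0.07,0],0],[-1,[0.05,-0.035,0],0],[-1,[0,0,0],0],[-1,[0,0,0],0]])

```text
clock: 6.0
position: [646.1, 37.1, 143.4]
ee_rot: [0.715, -0.699, -0.001, 0.001]
contact_force: [-0.3, 0.6, -2.1]
gripper_width: 51.9
```

```bash
python3 - <<'E'
from bench import *
from h import *
st=read_state(); c=calibration("wrist"); im=cv2.cvtColor(get_image("wrist"),cv2.COLOR_RGB2BGR); cv2.imwrite("pics/w3.png",im)
print(st['clock'],st['position'],st['gripper_width'])
m=mask(im,'green'); ys,xs=np.nonzero(m)
print(fit('can',[(c,np.c_[xs,ys].astype(float))],[646,34],111))
m=mask(im,'cork'); n,l,s,ce=cv2.connectedComponentsWithStats(m)
for i in range(1,n):
    if s[i,4]>300: print(s[i],np.round(ce[i]),np.round(ray(c,ce[i],6.5),1))
E
```

```text
6.0 [646.07813383  37.14914856 143.42819044] 51.896370238333496
(array([646.30444471,  33.44232464]), np.float64(0.6018771012513003))
[ 281   67   84   89 5801] [322. 111.] [647.9 -58.6   6.5]
[ 383  174   65   90 5264] [414. 218.] [564.1  28.6   6.5]
[ 285  182   76   50 2401] [323. 205.] [645.5  18.4   6.5]
[264 243 114  35 343] [320. 254.] [647.1  63.8   6.5]
[ 494  284   88   76 3538] [540. 322.] [432.  129.3   6.5]
[  0 386  19  73 818] [  6. 426.] [980.2 265.9   6.5]
```

View pics/w3.png

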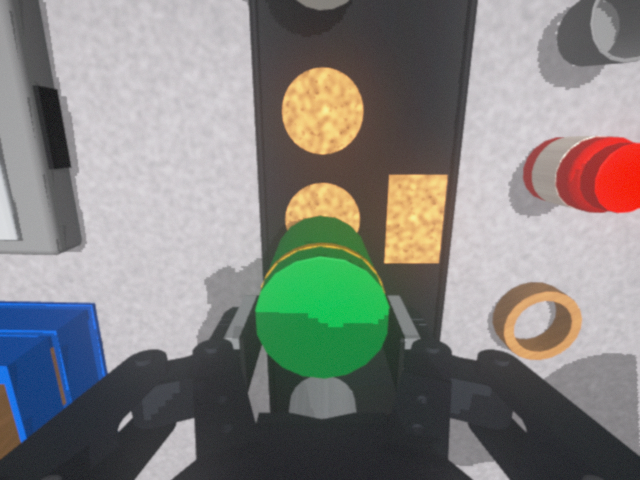

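Request:
drive_tool(increments=[[-1,[0.005,0,0.05],0],[-1,[0,0,0.08],0],[-1,[0,0,0.08],0],[-1,[0,0,0.06],0],[-1,[0,0,0.04],0],[-1,[0,0,0.025],0],[-1,[0,0,0.01],0],[-1,[0,0,0],0],[-1,[0,0,0],0]])

```text
clock: 7.18
position: [647.5, 35.2, 41.2]
ee_rot: [0.715, -0.699, 0.0, -0.001]
contact_force: [-0.8, -0.7, -2.3]
gripper_width: 51.6
```

```bash
cat > look.py <<'E'
import sys
from bench import *
from h import *
def go(tag,cams):
    out={}
    st=read_state()
    for n in cams:
        c=calibration(n); im=cv2.cvtColor(get_image(n),cv2.COLOR_RGB2BGR); cv2.imwrite(f"pics/{n}_{tag}.png",im); out[n]=(c,im)
    print(np.round(st['clock'],2),np.round(st['position'],1),np.round(st['contact_force'],1),np.round(st['gripper_width'],1))
    return st,out
E
python3 - <<'E'
from look import *
st,o=go("a",["wrist","side"])
c,im=o['wrist']; m=mask(im,'green'); ys,xs=np.nonzero(m)
print(fit('can',[(c,np.c_[xs,ys].astype(float))],[646,34],6))
m=mask(im,'cork'); n,l,s,ce=cv2.connectedComponentsWithStats(m)
for i in range(1,n):
    if s[i,4]>300: print(s[i],np.round(ce[i]),np.round(ray(c,ce[i],6.5),1))
E
```

```text
7.18 [647.5  35.2  41.2] [-0.8 -0.7 -2.3] 51.6
(array([647.91489442,  32.64450134]), np.float64(1.232162360691022))
[  263    30   138   149 14317] [329. 101.] [645.7 -57.7   6.5]
[  402   192   111   131 11449] [459. 256.] [564.7  27.7   6.5]
[ 264  206  117   72 1938] [333. 233.] [641.4  15.3   6.5]
[ 563  345   77  109 4433] [607. 389.] [450.  121.5   6.5]
[ 276  364   99   56 3807] [325. 393.] [643.1 129.7   6.5]
```

View pics/wrist_a.png

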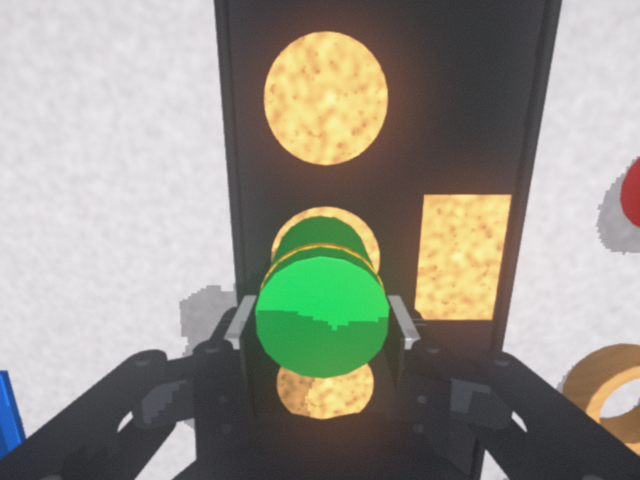

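Request:
drive_tool(increments=[[-1,[0.003,0.006,0.006],0],[-1,[0,0,0.005],0],[-1,[0,0,0.003],0],[-1,[0,0,0],0]])

```text
clock: 7.78
position: [645.1, 34.0, 37.2]
ee_rot: [0.715, -0.699, 0.0, 0.0]
contact_force: [-2.5, 0.7, 4.8]
gripper_width: 51.7
```

Request:
drive_tool(increments=[[0.6,[0,0,0],0],[0.6,[0,0,0],0],[0.6,[0,0,0],0],[0.6,[0,0,-0.03],0],[0.6,[0,0,-0.08],0],[0.6,[0,0,-0.13],0],[1,[0,0,-0.16],0],[1,[0,0,-0.16],0],[1,[0,0,0],0]])

```text
clock: 8.9
position: [648.0, 34.5, 210.7]
ee_rot: [0.715, -0.699, 0.003, -0.005]
contact_force: [0.9, 0.7, 0.1]
gripper_width: 85.4
```

```bash
python3 - <<'E'
from look import *
st,o=go("b",["wrist","side","scene"])
for n in o:
    c,im=o[n]
    p=comp(im,'green',proj(c,[645,32,40])[0],100 if n=='wrist' else 30)
    print(n,fit2('can',[(c,p)],[646,34],6))
    m=mask(im,'cork'); k,l,s,ce=cv2.connectedComponentsWithStats(m)
    for i in range(1,k):
        if s[i,4]>150 and np.linalg.norm(ray(c,ce[i],6.5)[:2]-[620,32])<140: print(s[i,4],np.round(ce[i]),np.round(ray(c,ce[i],6.5),1))
for q in ((446.9,-17),): print(plan(st,*q,230,-1.549))
E
```

```text
8.9 [648.   34.5 210.7] [0.9 0.7 0.1] 85.4
wrist (array([6.44489564e+02, 3.10529667e+01, 6.03372208e-01]), np.float64(0.6391744931785713))
3820 [327. 119.] [647.1 -58.5   6.5]
3711 [403. 207.] [563.7  28.8   6.5]
471 [328. 190.] [644.7  12.7   6.5]
2545 [327. 285.] [643.1 121.4   6.5]
side (array([646.46016198,  26.51337723,   0.69947678]), np.float64(0.3289216184196586))
296 [299. 215.] [642.8 122.6   6.5]
433 [301. 244.] [564.9  29.5   6.5]
381 [350. 244.] [648.5 -58.1   6.5]
scene (array([6.44127267e+02, 3.45683707e+01, 5.71443949e-01]), np.float64(0.24040390721384178))
401 [281. 283.] [649.6 -59.    6.5]
574 [328. 295.] [563.8  33.1   6.5]
544 [318. 337.] [643.5 124.9   6.5]
{'turn': np.float64(0.0009), 'now_shift': array([ 0.1557,  0.6736, -0.0725]), 'after_turn_shift': array([ 0.1571,  0.6741, -0.0644]), 'dist': 208.5, 'psi0': np.float64(-1.5472)}
```

View pics/wrist_b.png

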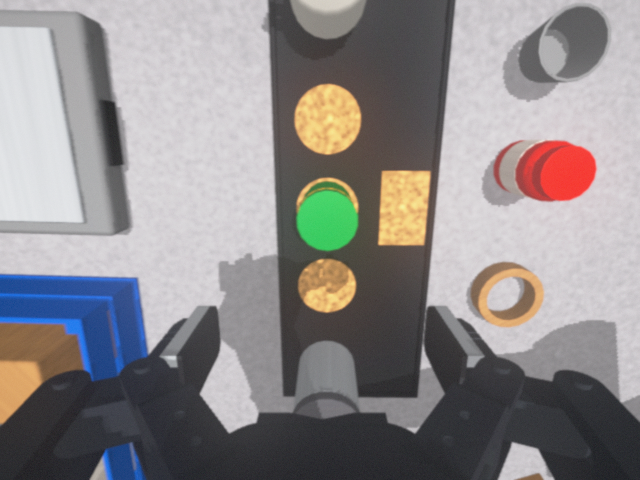

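The can sits on the middle mark. The wrist view puts it at (644.5,31.1), against a mark midpoint of (645.1,31.5). Red jar next.

Request:
drive_tool(increments=[[1,[0.02,0.1,-0.01],0],[1,[0.035,0.15,-0.015],0],[1,[0.035,0.15,-0.015],0],[1,[0.035,0.15,-0.015],0],[1,[0.03,0.12,-0.01],0],[1,[0,0,0],0],[1,[0,0,0],0]])

```text
clock: 9.93
position: [445.5, -16.9, 223.3]
ee_rot: [0.715, -0.699, -0.0, 0.0]
contact_force: [0.1, 0.4, 0.3]
gripper_width: 85.5
```

```bash
python3 - <<'E'
from look import *
st,o=go("c",["wrist"])
c,im=o['wrist']; p=comp(im,'red',proj(c,[447,-16,40])[0],120)
q,e=fit2('jar',[(c,p)],[447,-16]); print(q,e, plan(st,447,-16,32,-1.549),plan(st,q[0],q[1],32,-1.549))
E
```

```text
9.93 [445.5 -16.9 223.3] [0.1 0.4 0.3] 85.5
[445.66827423 -12.79371086   2.85769613] 1.391006757934963 {'turn': np.float64(0.0007), 'now_shift': array([-0.0032, -0.0056,  0.6376]), 'after_turn_shift': array([-0.003 , -0.0051,  0.6376]), 'dist': 191.3, 'psi0': np.float64(-1.5477)} {'turn': np.float64(0.0007), 'now_shift': array([-0.014 , -0.0014,  0.6376]), 'after_turn_shift': array([-0.0137, -0.0009,  0.6376]), 'dist': 191.3, 'psi0': np.float64(-1.5477)}
```

View pics/wrist_c.png

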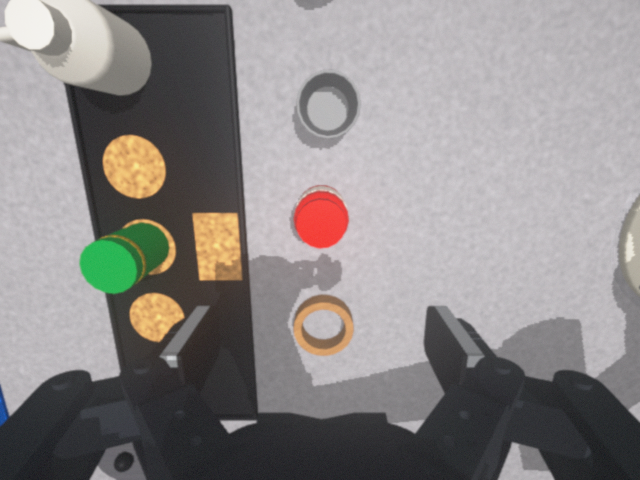

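Request:
drive_tool(increments=[[1,[-0.003,-0.002,0.1],0],[1,[0,0,0.1],0],[1,[0,0,0.1],0],[1,[0,0,0.1],0],[1,[0,0,0.1],0],[1,[0,0,0.06],0],[1,[0,0,0.05],0],[1,[0,0,0.03],0],[1,[0,0,0],0],[-1,[0,0,0],0],[-1,[0,0,0],0],[-1,[0,0,0],0],[-1,[0,0,0],0],[-1,[0,0,0],0]])

```text
clock: 11.72
position: [446.2, -15.9, 33.0]
ee_rot: [0.715, -0.699, 0.0, -0.0]
contact_force: [-2.0, 1.0, 6.9]
gripper_width: 46.9
```

```bash
python3 - <<'E'
from look import *
st,o=go("d",["wrist","side"])
c,im=o['side']; u=proj(c,[447,-16,40])[0].astype(int)
a=cv2.resize(im[u[1]-60:u[1]+60,u[0]-80:u[0]+80],(640,480)); cv2.imwrite("pics/d_side.png",a)
E
```

```text
11.72 [446.2 -15.9  33. ] [-2.   1.   6.9] 46.9
```

View pics/d_side.png

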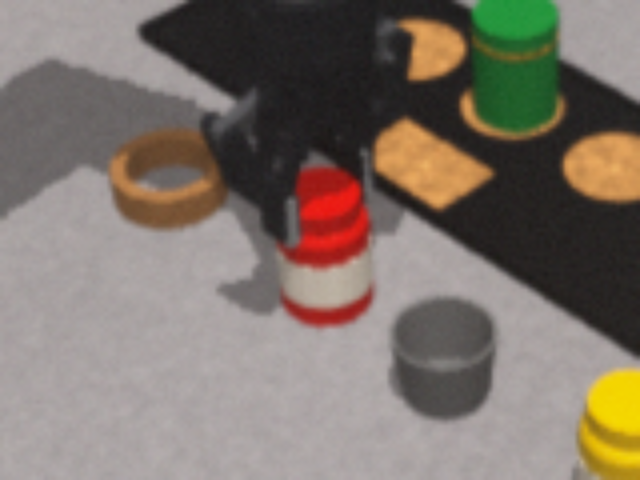

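View pics/wrist_d.png

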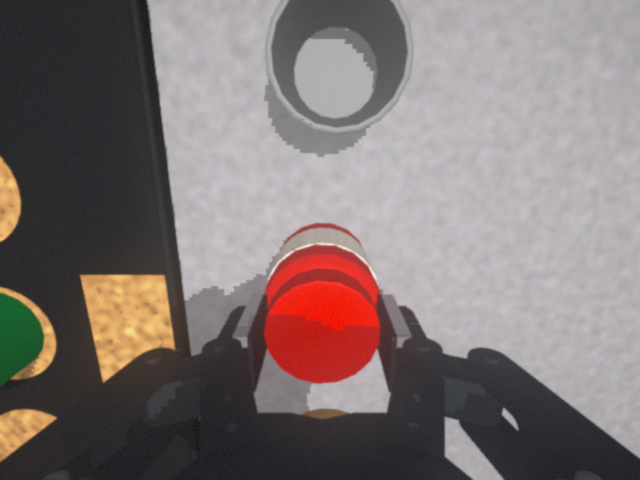

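```bash
python3 - <<'E'
from look import *
c=calibration("side"); u=proj(c,[447,-16,40])[0].astype(int)-[80,60]
for P in [(420,-16,22),(474,-16,22),(420,-16,60),(447,-16,0),(447,-16,80),(447,-43,60),(420,-16,40)]: print(P,(proj(c,P)[0]-u)*4)
c=calibration("wrist")
for P in [(422,-16,22),(470,-16,22),(422,-16,60),(470,-16,60)]: print(P,proj(c,P)[0])
print(calibration("wrist")['t'], read_state()['joints'])
E
```

```text
(420, -16, 22) [288.18993906 288.2903178 ]
(474, -16, 22) [358.77583227 244.64165005]
(420, -16, 60) [283.58299126 237.99315386]
(447, -16, 0) [326.06517609 294.42032678]
(447, -16, 80) [317.87938188 188.94302347]
(447, -43, 60) [351.42303763 238.01511348]
(420, -16, 40) [286.0290943  264.69891456]
(422, -16, 22) [366.28623697 279.85124868]
(470, -16, 22) [278.67566867 277.96723503]
(422, -16, 60) [376.55211217 312.58704117]
(470, -16, 60) [268.39929511 310.30556676]
[446.01975926  36.97907747 219.18911851] [ 3.30522546e-01  3.09307685e-01 -6.43081958e-01  2.48718165e-04
 -6.17266932e-01 -3.07335706e-01]
```

```bash
python3 - <<'E'
from look import *
st,o=go("d",["scene"])
c,im=o['scene']; u=proj(c,[447,-16,40])[0].astype(int)-[50,40]
a=cv2.resize(im[u[1]:u[1]+80,u[0]:u[0]+100],(800,640)[:2],interpolation=cv2.INTER_CUBIC)[:600]; cv2.imwrite("pics/d_scene.png",a)
for P in [(423,-16,22),(470,-16,22),(423,-16,60),(470,-16,60),(447,-16,0),(447,-16,80)]: print(P,(proj(c,P)[0]-u)*8)
b=cv2.imread("pics/side_d.png"); v=proj(calibration("side"),[447,-16,40])[0].astype(int)
cv2.imwrite("pics/d_side2.png",cv2.resize(b[v[1]-40:v[1]+35,v[0]-50:v[0]+50],(800,600),interpolation=cv2.INTER_CUBIC))
E
```

```text
11.82 [446.2 -15.9  33. ] [-2.   0.8  6.4] 46.8
(423, -16, 22) [461.16713731 331.44187489]
(470, -16, 22) [338.0604034  387.75969133]
(423, -16, 60) [467.67795224 258.55156443]
(470, -16, 60) [342.03252656 315.34227031]
(447, -16, 0) [395.67061692 400.7744904 ]
(447, -16, 80) [406.66663661 247.93185223]
```

View pics/d_scene.png

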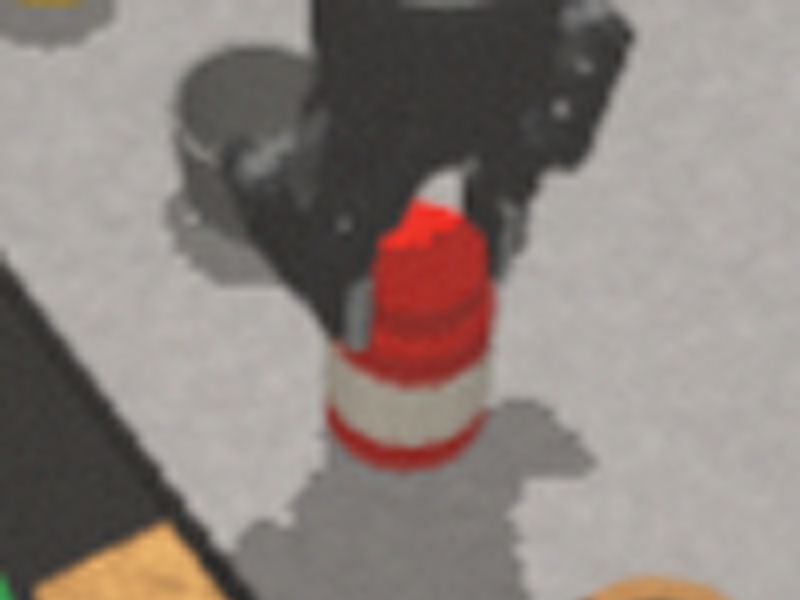

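View pics/d_side2.png

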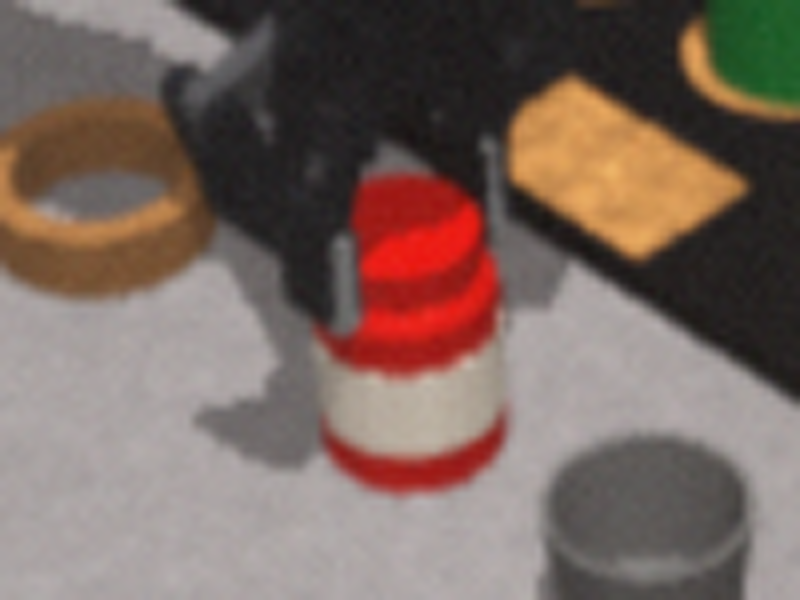

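The side and scene views show the fingertips at about z = 57 on the red cap, even though TCP z reads 33. The tips therefore sit some 25–35 mm higher than the reading implies. The cap grip is firm and centred, so I'll go on and correct the heights for the low pieces.

Request:
drive_tool(increments=[[-1,[0,0,-0.05],0],[-1,[0,0,-0.1],0],[-1,[0,0,-0.1],0],[-1,[0,0,-0.1],0],[-1,[0,0,0],0],[-1,[0,0,0],0]])

```text
clock: 12.62
position: [444.7, -16.2, 135.8]
ee_rot: [0.715, -0.699, -0.001, 0.001]
contact_force: [-0.7, -0.1, -2.6]
gripper_width: 46.5
```

```bash
python3 - <<'E'
from look import *
st,o=go("e",["wrist"])
print(plan(st,647.5,-55.5,143,-1.549))
c,im=o['wrist']; p=comp(im,'red',proj(c,[447,-16,170])[0],150)
print(p.min(0),p.max(0),fit2('jar',[(c,p)],[447,-16],st['position'][2]-33))
E
```

```text
12.62 [444.7 -16.2 135.8] [-0.7 -0.1 -2.6] 46.5
{'turn': np.float64(0.0003), 'now_shift': array([ 0.1462, -0.6728, -0.0254]), 'after_turn_shift': array([ 0.1458, -0.6729, -0.024 ]), 'dist': 206.7, 'psi0': np.float64(-1.5484)}
[264. 225.] [381. 383.] (array([444.49462444, -15.87442485,   2.36344431]), np.float64(1.1541200317179643))
```

View pics/wrist_e.png

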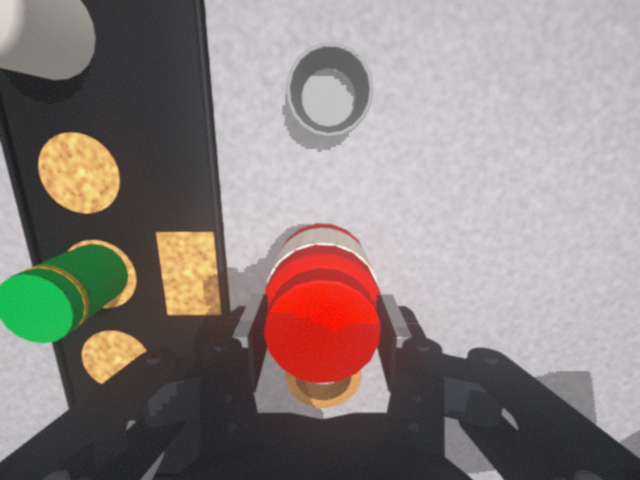

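Request:
drive_tool(increments=[[-1,[0.015,-0.07,-0.01],0],[-1,[0.025,-0.13,-0.01],0],[-1,[0.03,-0.14,0],0],[-1,[0.03,-0.14,0],0],[-1,[0.025,-0.12,0],0],[-1,[0.021,-0.073,0],0],[-1,[0,0,0],0],[-1,[0,0,0.08],0],[-1,[0,0,0.08],0],[-1,[0,0,0.07],0],[-1,[0,0,0.05],0],[-1,[0,0,0.03],0],[-1,[0,0,0],0],[-1,[0,0,0],0]])

```text
clock: 14.42
position: [649.4, -55.1, 50.7]
ee_rot: [0.715, -0.699, 0.001, -0.001]
contact_force: [0.4, -0.0, -2.3]
gripper_width: 46.6
```

```bash
cat >> look.py <<'E'
def marks(c,im,r=150):
    m=mask(im,'cork'); k,l,s,ce=cv2.connectedComponentsWithStats(m)
    for i in range(1,k):
        P=ray(c,ce[i],6.5)
        if s[i,4]>150 and np.linalg.norm(P[:2]-[620,32])<r: print('  mark',s[i,4],np.round(ce[i]),np.round(P[:2],1))
E
python3 - <<'E'
from look import *
st,o=go("f",["wrist","side"])
c,im=o['wrist']; marks(c,im)
p=comp(im,'red',(321,300),150)
print(p.min(0),p.max(0),fit2('jar',[(c,p)],[647,-56],st['position'][2]-33))
E
```

```text
14.42 [649.4 -55.1  50.7] [ 0.4 -0.  -2.3] 46.6
  mark 2505 [329. 227.] [645.8 -76.2]
  mark 1523 [455. 338.] [ 5.576e+02 -3.000e-01]
  mark 440 [330. 377.] [641.7  32.8]
  mark 389 [325. 404.] [644.8  56.7]
[264. 226.] [389. 383.] (array([648.72124979, -54.55146259,   2.00612338]), np.float64(2.720029148298991))
```

View pics/wrist_f.png

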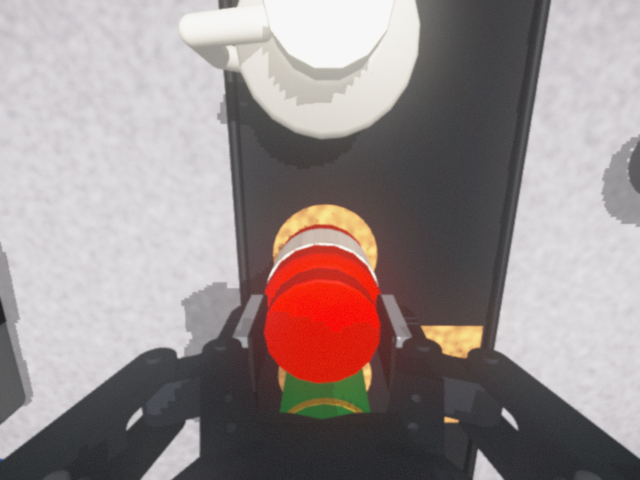

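```bash
python3 - <<'E'
from look import *
st=read_state(); c=calibration("wrist")
zb=st['position'][2]-33
print(ray(c,(326,204),6.5)+[0,33,0], ray(c,(321.5,225.5),zb)+[0,27,0],zb)
m=mask(cv2.imread("pics/wrist_f.png"),'cork')
for r in (225,230,235,240): x=np.nonzero(m[r])[0]; print(r,x.min(),x.max(),ray(c,((x.min()+x.max())/2,r),6.5)[0])
E
```

```text
[647.90008938 -57.76297043   6.5       ] [650.36981994 -52.95538146  17.7690641 ] 17.76906410457096
225 282 368 648.1848973053201
230 279 371 648.1059420771087
235 276 373 648.3390037745055
240 274 375 648.2600319015995
```

Request:
drive_tool(increments=[[-1,[0.0135,0.006,0.012],0],[-1,[0,0,0.012],0],[-1,[0,0,0.008],0],[-1,[0,0,0.005],0],[-1,[0,0,0],0]])

```text
clock: 15.15
position: [647.1, -59.1, 39.4]
ee_rot: [0.715, -0.699, 0.0, -0.0]
contact_force: [-1.9, 1.6, 3.3]
gripper_width: 46.5
```

Contact force went from -2.3 to +3.3, so the jar is on the floor. I'll release with a small opening and check.

Request:
drive_tool(increments=[[0.6,[0,0,0],0],[0.6,[0,0,0],0],[0.6,[0,0,0],0],[0.6,[0,0,-0.03],0],[0.6,[0,0,-0.08],0],[0.6,[0,0,-0.13],0],[1,[0,0,-0.16],0],[1,[0,0,-0.16],0],[1,[0,0,0],0],[1,[0,0,0],0]])

```text
clock: 16.4
position: [646.7, -59.2, 206.9]
ee_rot: [0.715, -0.699, -0.0, -0.0]
contact_force: [0.1, 0.5, -1.3]
gripper_width: 85.5
```

```bash
python3 - <<'E'
from look import *
st,o=go("g",["wrist","side","scene"])
obs=[]
for n in o:
    c,im=o[n]
    p=comp(im,'red',proj(c,[647,-58,45])[0],100 if n=='wrist' else 30); obs.append((c,p))
    print(n,fit2('jar',[(c,p)],[647,-58],6)); 
    if n=='wrist': marks(c,im)
print('two',fit2('jar',obs[1:],[647,-58],6))
print(plan(st,449.8,-254.4,230,-1.549))
E
```

```text
16.4 [646.7 -59.2 206.9] [ 0.1  0.5 -1.3] 85.5
wrist (array([646.08132211, -54.85965559,   2.48223662]), np.float64(1.654838151791445))
  mark 588 [319. 195.] [649.9 -76.7]
  mark 3027 [393. 289.] [564.1  29. ]
  mark 492 [323. 278.] [644.1  17. ]
  mark 1868 [321. 361.] [643.6 125.5]
side (array([647.81037729, -61.91649967,   0.74220495]), np.float64(0.3048960308462423))
scene (array([646.14241884, -55.04338963,   0.65995581]), np.float64(0.8974520718477117))
two (array([647.54704396, -59.40675007,   0.76229434]), np.float64(1.0445131174536648))
{'turn': np.float64(0.0005), 'now_shift': array([ 0.6356,  0.6709, -0.0776]), 'after_turn_shift': array([ 0.6363,  0.6703, -0.0771]), 'dist': 278.2, 'psi0': np.float64(-1.5481)}
```

View pics/wrist_g.png

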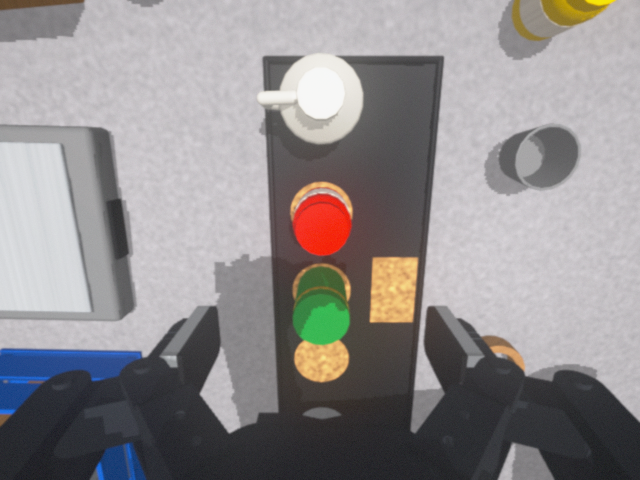

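The red jar is about (647,-58), on its mark at (647.7,-58). Yellow jar next.

Request:
drive_tool(increments=[[1,[0.05,0.055,-0.01],0],[1,[0.1,0.105,-0.02],0],[1,[0.11,0.115,-0.02],0],[1,[0.11,0.115,-0.02],0],[1,[0.11,0.115,0],0],[1,[0.1,0.105,0],0],[1,[0.056,0.06,0],0],[1,[0,0,0],0],[1,[0,0,0],0]])

```text
clock: 17.68
position: [450.3, -254.7, 227.6]
ee_rot: [0.715, -0.699, -0.0, 0.0]
contact_force: [0.4, 0.2, -0.3]
gripper_width: 85.4
```

```bash
python3 - <<'E'
from look import *
st,o=go("h",["wrist"])
c,im=o['wrist']; p=comp(im,'yellow',proj(c,[450,-254,40])[0],100)
print(fit2('jar',[(c,p)],[450,-254]), plan(st,449.8,-254,33,-1.549))
# cap-top circle: bright rows
print(proj(c,[[450,-254,80],[450,-277,80],[450,-231,80]]),p.min(0),p.max(0))
E
```

```text
17.68 [ 450.3 -254.7  227.6] [ 0.4  0.2 -0.3] 85.4
(array([ 448.7198359 , -249.54985672,    2.50336895]), np.float64(1.3451593297915276)) {'turn': np.float64(0.0004), 'now_shift': array([-0.0023,  0.0015,  0.6487]), 'after_turn_shift': array([-0.0023,  0.0016,  0.6487]), 'dist': 194.6, 'psi0': np.float64(-1.5481)}
[[322.38423343 223.44015138]
 [322.94763464 198.60235547]
 [321.84354931 247.27645452]] [297. 192.] [350. 248.]
```

View pics/wrist_h.png

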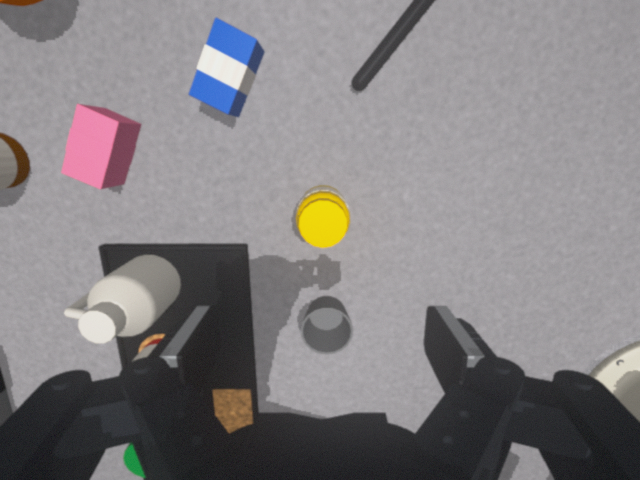

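Request:
drive_tool(increments=[[1,[-0.002,0.002,0.1],0],[1,[0,0,0.1],0],[1,[0,0,0.1],0],[1,[0,0,0.1],0],[1,[0,0,0.1],0],[1,[0,0,0.07],0],[1,[0,0,0.05],0],[1,[0,0,0.03],0],[1,[0,0,0],0],[-1,[0,0,0],0],[-1,[0,0,0],0],[-1,[0,0,0],0],[-1,[0,0,0],0],[-1,[0,0,0],0],[-1,[0,0,-0.05],0],[-1,[0,0,-0.1],0],[-1,[0,0,-0.1],0],[-1,[0,0,-0.1],0],[-1,[0,0,-0.02],0],[-1,[0,0,0],0]])

```text
clock: 20.23
position: [449.3, -253.7, 143.3]
ee_rot: [0.715, -0.699, -0.0, -0.0]
contact_force: [-0.5, -0.2, -3.8]
gripper_width: 45.5
```

```bash
python3 - <<'E'
from look import *
st,o=go("i",["wrist"])
print(plan(st,643.5,121.7,160,-1.549))
E
```

```text
20.23 [ 449.3 -253.7  143.3] [-0.5 -0.2 -3.8] 45.5
{'turn': np.float64(0.0003), 'now_shift': array([-1.2366, -0.6751, -0.0548]), 'after_turn_shift': array([-1.237 , -0.6743, -0.0556]), 'dist': 423.0, 'psi0': np.float64(-1.5483)}
```

View pics/wrist_i.png

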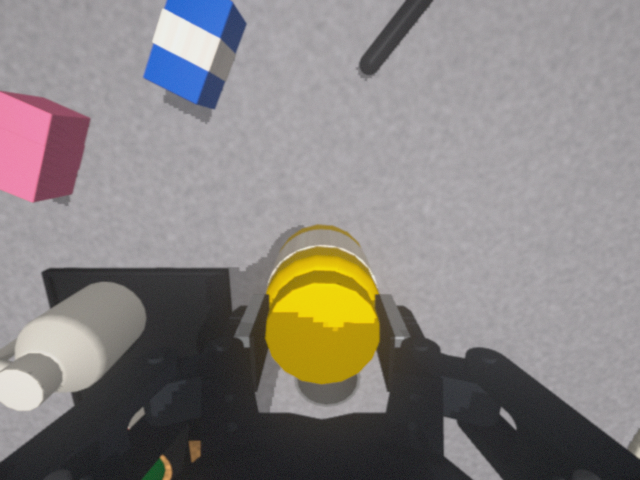

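Request:
drive_tool(increments=[[-1,[-0.08,0,-0.02],0],[-1,[-0.15,0,-0.03],0],[-1,[-0.15,0,0],0],[-1,[-0.15,-0.05,0],0],[-1,[-0.15,-0.1,0],0],[-1,[-0.15,-0.1,0],0],[-1,[-0.15,-0.1,0],0],[-1,[-0.15,-0.1,0],0],[-1,[-0.08,-0.1,0],0],[-1,[-0.027,-0.09,0],0],[-1,[0,-0.034,0],0],[-1,[0,0,0],0],[-1,[0,0,0.08],0],[-1,[0,0,0.1],0],[-1,[0,0,0.08],0],[-1,[0,0,0.06],0],[-1,[0,0,0.04],0],[-1,[0,0,0],0],[-1,[0,0,0],0]])

```text
clock: 22.65
position: [644.3, 121.8, 51.8]
ee_rot: [0.715, -0.699, 0.001, -0.001]
contact_force: [1.3, 1.0, -3.2]
gripper_width: 45.2
```

```bash
python3 - <<'E'
from look import *
st,o=go("j",["wrist"])
c,im=o['wrist']
m=mask(im,'cork')
zb=st['position'][2]-33; p=comp(im,'yellow',(321,300),110); print(zb,p.min(0),p.max(0), ray(c,(321.5,p.min(0)[1]),zb)+[0,27,0])
ys=np.nonzero(m[150:300,280:360].any(1))[0]+150; print(ys[:5])
for r in range(ys[0],ys[0]+45,6): x=np.nonzero(m[r,250:400])[0]+250; print(r,x.min(),x.max(),ray(c,((x.min()+x.max())/2,r),6.5))
E
```

```text
22.65 [644.3 121.8  51.8] [ 1.3  1.  -3.2] 45.2
18.7533731832658 [266. 222.] [381. 384.] [645.29590807 121.87289736  18.75337318]
[150 151 152 153 154]
150 281 365 [645.34675249  54.49939775   6.5       ]
156 288 360 [644.67914286  57.89329818   6.5       ]
162 297 351 [644.59640129  61.33313007   6.5       ]
168 312 334 [645.10704229  64.8196456    6.5       ]Traceback (most recent call last):
  File "<stdin>", line 7, in <module>
    return umr_minimum(a, axis, None, out, keepdims, initial, where)
ValueError: zero-size array to reduction operation minimum which has no identity
```

View pics/wrist_j.png

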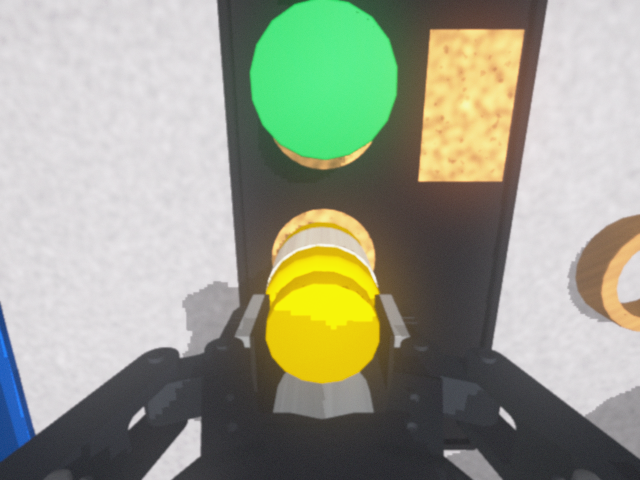

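Request:
drive_tool(increments=[[-1,[0.001,0.002,0.014],0],[-1,[0,0,0.012],0],[-1,[0,0,0.008],0],[-1,[0,0,0.006],0],[-1,[0,0,0],0]])

```text
clock: 23.32
position: [643.1, 120.3, 41.0]
ee_rot: [0.715, -0.699, 0.001, 0.001]
contact_force: [-3.7, -3.2, 7.2]
gripper_width: 45.5
```

Request:
drive_tool(increments=[[0.6,[0,0,0],0],[0.6,[0,0,0],0],[0.6,[0,0,0],0],[0.6,[0,0,-0.03],0],[0.6,[0,0,-0.08],0],[0.6,[0,0,-0.13],0],[1,[0,0,-0.16],0],[1,[0,0,-0.16],0],[1,[0,0,0],0],[1,[0,0,0],0]])

```text
clock: 24.58
position: [642.5, 121.3, 206.8]
ee_rot: [0.715, -0.699, -0.0, -0.0]
contact_force: [-0.1, 0.1, -1.9]
gripper_width: 85.3
```

```bash
python3 - <<'E'
from look import *
st,o=go("k",["wrist","side","scene"])
obs=[]
for n in o:
    c,im=o[n]
    p=comp(im,'yellow',proj(c,[643,121,45])[0],100 if n=='wrist' else 30); obs.append((c,p))
    print(n,fit2('jar',[(c,p)],[643,121],6)); 
print('two',fit2('jar',obs[1:],[643,121],6))
# carton refit: side0/scene0 + wrist_h image not usable for calib; plan
psi=-1.5708-0.42
print(plan(st,543.5,-392,230,psi))
E
```

```text
24.58 [642.5 121.3 206.8] [-0.1  0.1 -1.9] 85.3
wrist (array([642.21114242, 124.30569859,   2.18989298]), np.float64(1.5153760157004381))
side (array([644.23516793, 118.27084463,   0.83760131]), np.float64(0.29062048589085876))
scene (array([6.41484345e+02, 1.24595444e+02, 3.88186473e-01]), np.float64(0.4678508513425851))
two (array([6.43067448e+02, 1.22117867e+02, 5.89793207e-01]), np.float64(1.01988516567188))
{'turn': np.float64(0.2214), 'now_shift': array([ 1.7031,  0.3691, -0.0783]), 'after_turn_shift': array([ 1.697 , -0.3964, -0.0774]), 'dist': 523.3, 'psi0': np.float64(-1.5479)}
```

View pics/wrist_k.png

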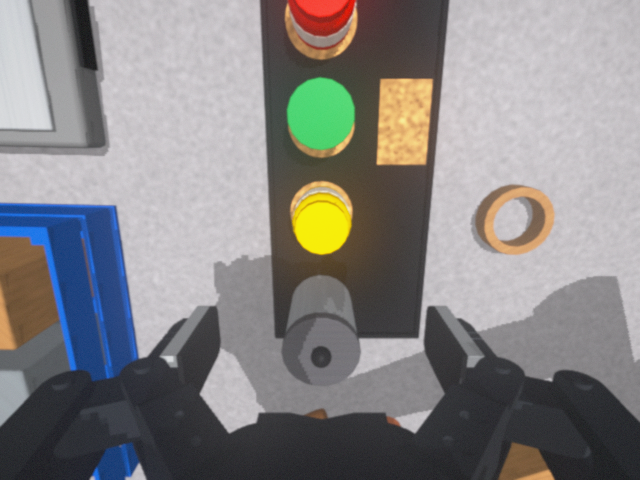

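Yellow jar stands at about (643,122), on its mark. Carton next. I'll travel high, then look.

Request:
drive_tool(increments=[[1,[0.07,0.015,-0.04],0],[1,[0.14,0.03,-0.04],0],[1,[0.15,0.034,0],0],[1,[0.15,0.034,0],0],[1,[0.15,0.034,0],0],[1,[0.15,0.034,0],0],[1,[0.15,0.034,0],0],[1,[0.15,0.034,0],0],[1,[0.15,0.034,0],0],[1,[0.15,0.034,0],0],[1,[0.15,0.034,0],0],[1,[0.08,0.018,0],0],[1,[0,0,0],0.075],[1,[0,0,0],0.075],[1,[0,0,0],0.071],[1,[0,0,0],0]])

```text
clock: 26.72
position: [542.8, -373.8, 230.8]
ee_rot: [-0.545, 0.838, 0.0, -0.0]
contact_force: [-0.1, -0.1, 0.6]
gripper_width: 85.4
```

```bash
python3 - <<'E'
from look import *
st,o=go("l",["wrist"])
c,im=o['wrist']; p=comp(im,'blue',proj(c,[543.5,-392,25])[0],75)
q,e=fit2('carton',[(c,p)],[543.5,-392,-.42]); print(q,e,p.min(0),p.max(0))
print(plan(st,q[0],q[1],10,-np.pi/2+q[2]))
E
```

```text
26.72 [ 542.8 -373.8  230.8] [-0.1 -0.1  0.6] 85.4
[ 5.43997504e+02 -3.87337258e+02 -4.28262837e-01  1.48985635e+00] 0.3933612601115389 [296. 166.] [335. 235.]
{'turn': np.float64(0.0051), 'now_shift': array([ 0.0395, -0.0223,  0.7359]), 'after_turn_shift': array([ 0.0394, -0.0223,  0.7359]), 'dist': 221.2, 'psi0': np.float64(-1.9889)}
```

View pics/wrist_l.png

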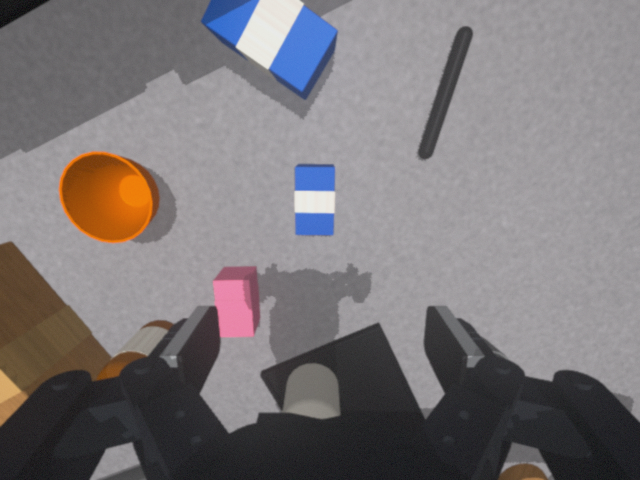

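Request:
drive_tool(increments=[[1,[0.045,-0.024,0.1],0.005],[1,[0,0,0.12],0],[1,[0,0,0.11],0],[1,[0,0,0],0],[1,[0,0,0],0]])

```text
clock: 27.4
position: [545.5, -389.1, 133.4]
ee_rot: [-0.541, 0.841, -0.001, 0.0]
contact_force: [-0.5, 0.1, 0.1]
gripper_width: 85.1
```

```bash
python3 - <<'E'
from look import *
st,o=go("m",["wrist"])
c,im=o['wrist']; p=comp(im,'blue',proj(c,[543.5,-390,25])[0],90)
q,e=fit2('carton',[(c,p)],[543.5,-390,-.42]); print(q,e,p.min(0),p.max(0))
print(plan(st,q[0],q[1],0,-np.pi/2+q[2]))
E
```

```text
27.4 [ 545.5 -389.1  133.4] [-0.5  0.1  0.1] 85.1
[ 5.44339027e+02 -3.87362239e+02 -4.34549418e-01  1.56852658e+00] 0.4905406164397214 [298. 189.] [351. 283.]
{'turn': np.float64(0.0034), 'now_shift': array([-0.0042,  0.0069,  0.4446]), 'after_turn_shift': array([-0.0038,  0.0058,  0.4446]), 'dist': 133.4, 'psi0': np.float64(-1.9985)}
```

View pics/wrist_m.png

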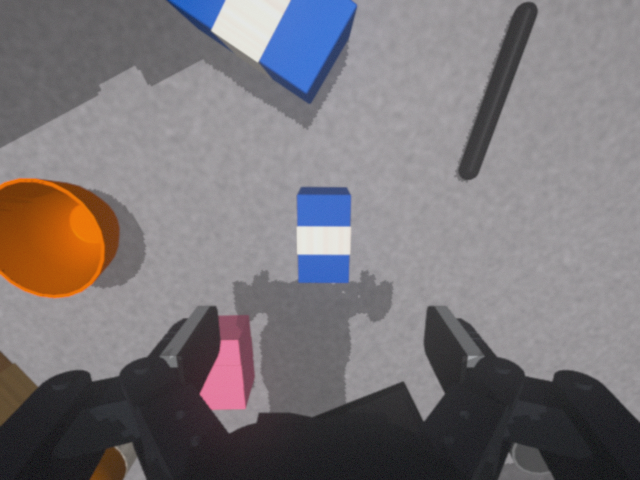

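```bash
python3 - <<'E'
from look import *
c=calibration("wrist")
R=c['R']; 
for uv,z in [((245,316),45),((250,316),0),((220,316),45),((249,408),0),((246,360),45)]:
    P=ray(c,uv,z); d=P-np.array([544.3,-388,z]); psi=-1.5708-.43
    tx=np.array([np.cos(psi),np.sin(psi),0]);ty=np.array([np.sin(psi),-np.cos(psi),0]); print(uv,np.round(P),'tool x,y:',round(d@tx,1),round(d@ty,1))
E
```

```text
(245, 316) [ 630. -357.   45.] tool x,y: -63.9 -64.5
(250, 316) [ 645. -338.    0.] tool x,y: -88.0 -70.9
(220, 316) [ 648. -365.   45.] tool x,y: -64.0 -84.9
(249, 408) [ 697. -243.    0.] tool x,y: -195.1 -78.2
(246, 360) [ 649. -320.   45.] tool x,y: -105.5 -66.3
```

Request:
drive_tool(increments=[[1,[-0.002,0.005,0.08],0.003],[1,[0,0,0.1],0],[1,[0,0,0.1],0],[1,[0,0,0.07],0],[1,[0,0,0.04],0],[1,[0,0,0.02],0],[1,[0,0,0],0],[1,[0,0,0],0]])

```text
clock: 28.45
position: [544.2, -387.6, 9.8]
ee_rot: [-0.538, 0.843, -0.001, 0.0]
contact_force: [-0.1, 0.5, -0.1]
gripper_width: 85.4
```

```bash
python3 - <<'E'
from look import *
st,o=go("n",["side","scene"])
L=[]
for n in o:
    c,im=o[n]; u=proj(c,[544,-388,30])[0].astype(int); x=max(0,min(u[0]-50,540)); y=u[1]-45
    L.append(cv2.resize(im[y:y+80,x:x+100],(400,320),interpolation=cv2.INTER_CUBIC))
    ax=np.array([np.cos(-.43),np.sin(-.43),0])
    for z in (0,10,20,40):
        print(n,z,[np.round((proj(c,np.array([544,-388,z])+s*43*ax)[0]-[x,y])*4) for s in (1,-1)])
cv2.imwrite("pics/n.png",np.hstack(L))
E
```

```text
28.45 [ 544.2 -387.6    9.8] [-0.1  0.5 -0.1] 85.4
side 0 [array([271., 199.]), array([122., 242.])]
side 10 [array([273., 186.]), array([124., 229.])]
side 20 [array([276., 172.]), array([126., 216.])]
side 40 [array([281., 145.]), array([130., 189.])]
scene 0 [array([148., 214.]), array([264., 207.])]
scene 10 [array([146., 204.]), array([263., 197.])]
scene 20 [array([145., 194.]), array([262., 187.])]
scene 40 [array([142., 175.]), array([261., 167.])]
```

View pics/n.png

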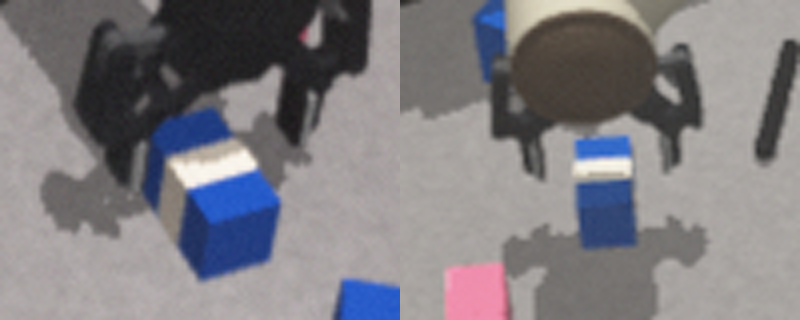

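Both views agree that the open tips are about 30 mm above the TCP reading, at z ≈ 40 now. I'll go 22 mm lower before closing.

Request:
drive_tool(increments=[[1,[0,0,0.03],0],[1,[0,0,0.025],0],[1,[0,0,0.018],0],[1,[0,0,0],0],[-1,[0,0,0],0],[-1,[0,0,0],0],[-1,[0,0,0],0],[-1,[0,0,0],0],[-1,[0,0,0],0],[-1,[0,0,0],0]])

```text
clock: 29.8
position: [544.1, -387.4, -12.6]
ee_rot: [-0.538, 0.843, -0.001, 0.0]
contact_force: [0.6, 0.1, 3.4]
gripper_width: 39.3
```

```bash
python3 - <<'E'
from look import *
st,o=go("p",["side","scene","wrist"])
L=[]
for n in ("side","scene"):
    c,im=o[n]; u=proj(c,[544,-388,30])[0].astype(int); x=max(0,min(u[0]-50,540)); y=u[1]-45
    L.append(cv2.resize(im[y:y+80,x:x+100],(400,320),interpolation=cv2.INTER_CUBIC))
cv2.imwrite("pics/p.png",np.hstack(L))
E
```

```text
29.8 [ 544.1 -387.4  -12.6] [0.6 0.1 3.4] 39.3
```

View pics/p.png

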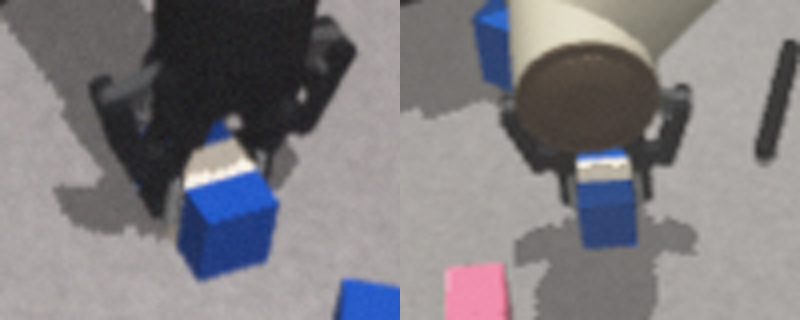

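View pics/wrist_p.png

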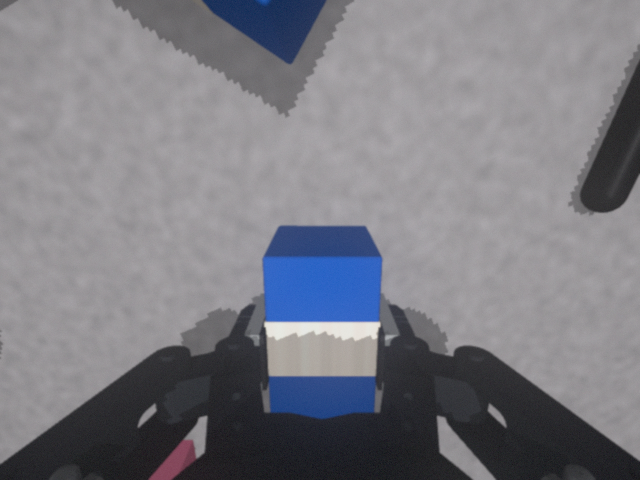

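```bash
python3 - <<'E'
from look import *
c=calibration("wrist"); st=read_state()
P=ray(c,(322,349.5),45); d=P-st['position']; psi=plan(st,0,0,0,0)['psi0']
tx=np.array([np.cos(psi),np.sin(psi),0]);ty=np.array([np.sin(psi),-np.cos(psi),0]); print(P,psi,'tool x,y:',round(d@tx,1),round(d@ty,1))
for v,z in ((226,0),(257,45)):
    P=ray(c,(322,v),z);d=P-st['position']; print(d@tx-35)
E
```

```text
[ 543.39054175 -388.05563091   45.        ] -2.0056 tool x,y: 0.9 0.3
0.581463105339914
0.9367514264510675
```

Request:
drive_tool(increments=[[-1,[0,0,-0.06],0],[-1,[0,0,-0.12],0],[-1,[0,0,-0.15],0],[-1,[0,0,-0.12],0],[-1,[0,0,-0.06],-0.075],[-1,[0,0,0],-0.075],[-1,[0,0,0],-0.075],[-1,[0,0,0],0]])

```text
clock: 30.95
position: [542.8, -386.9, 139.7]
ee_rot: [0.712, -0.703, -0.001, 0.0]
contact_force: [-0.6, -0.8, -2.3]
gripper_width: 39.2
```

```bash
python3 - <<'E'
from look import *
st=read_state(); print(st['position'],st['gripper_width'],plan(st,564.2,30,140,-1.549))
E
```

```text
[ 542.7664632  -386.92900072  139.71528131] 39.172181101951296 {'turn': np.float64(-0.0045), 'now_shift': array([-1.3887e+00, -8.9300e-02,  2.0000e-04]), 'after_turn_shift': array([-1.3879e+00, -1.0170e-01, -9.0000e-04]), 'dist': 417.5, 'psi0': np.float64(-1.5579)}
```

Request:
drive_tool(increments=[[-1,[-0.09,-0.005,0],-0.0045],[-1,[-0.15,-0.01,0],0],[-1,[-0.15,-0.012,0],0],[-1,[-0.15,-0.012,0],0],[-1,[-0.15,-0.012,0],0],[-1,[-0.15,-0.012,0],0],[-1,[-0.15,-0.012,0],0],[-1,[-0.15,-0.012,0],0],[-1,[-0.15,-0.01,0],0],[-1,[-0.08,-0.005,0],0],[-1,[-0.02,0,0],0],[-1,[0,0,0],0],[-1,[0,0,0.08],0],[-1,[0,0,0.12],0],[-1,[0,0,0.11],0],[-1,[0,0,0.06],0],[-1,[0,0,0.03],0],[-1,[0,0,0],0],[-1,[0,0,0],0]])

```text
clock: 33.33
position: [565.2, 30.3, 20.8]
ee_rot: [0.715, -0.699, 0.001, -0.001]
contact_force: [0.3, 0.3, -1.7]
gripper_width: 39.3
```

```bash
python3 - <<'E'
from look import *
st,o=go("q",["wrist"])
print(plan(st,564.2,30.7,-6,-1.549))
E
```

```text
33.33 [565.2  30.3  20.8] [ 0.3  0.3 -1.7] 39.3
{'turn': np.float64(0.0009), 'now_shift': array([-0.0015,  0.0034,  0.0893]), 'after_turn_shift': array([-0.0015,  0.0032,  0.0893]), 'dist': 26.8, 'psi0': np.float64(-1.5472)}
```

View pics/wrist_q.png

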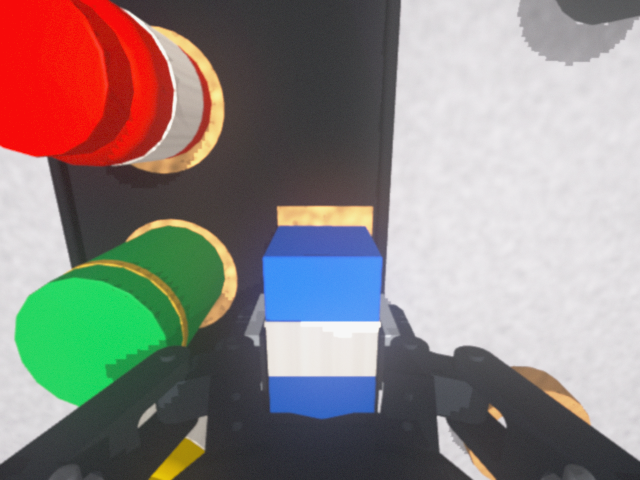

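```bash
python3 - <<'E'
from look import *
c=calibration("wrist")
print(ray(c,(325,206),6.5)+[0,40,0], ray(c,(322,226),33.4)+[0,35,0])
E
```

```text
[564.58296993  30.57338693   6.5       ] [565.99780655  29.86950206  33.4       ]
```

Request:
drive_tool(increments=[[-1,[-0.002,0.004,0.04],0],[-1,[0,0,0.025],0],[-1,[0,0,0.015],0],[-1,[0,0,0.008],0],[-1,[0,0,0.003],0],[-1,[0,0,0],0]])

```text
clock: 34.12
position: [562.9, 30.9, -6.6]
ee_rot: [0.716, -0.698, -0.0, 0.0]
contact_force: [-2.3, 0.2, 4.8]
gripper_width: 39.5
```

Request:
drive_tool(increments=[[0.32,[0,0,0],0],[0.32,[0,0,0],0],[0.32,[0,0,0],0],[0.32,[0,0,-0.03],0],[0.32,[0,0,-0.08],0],[0.32,[0,0,-0.13],0],[0.32,[0,0,-0.16],0],[0.5,[0,0,-0.16],0],[1,[0,0,-0.16],0],[1,[0,0,0],0],[1,[0,0,0],0]])

```text
clock: 35.5
position: [562.9, 31.0, 208.7]
ee_rot: [0.715, -0.699, -0.0, -0.0]
contact_force: [0.2, -0.2, -0.2]
gripper_width: 85.4
```

```bash
python3 - <<'E'
from look import *
st,o=go("r",["wrist","side","scene"])
obs=[]
for n in o:
    c,im=o[n]
    p=comp(im,'blue',proj(c,[564,30,25])[0],80 if n=='wrist' else 25); obs.append((c,p))
    print(n,[fit2('carton',[(c,p)],[564,30,y],6) for y in (0.02,)])
print(fit2('carton',obs[1:],[564,30,.02],6))
print(plan(st,553.7,417,160,-1.549))
E
```

```text
35.5 [562.9  31.  208.7] [ 0.2 -0.2 -0.2] 85.4
wrist [(array([5.62304123e+02, 3.16780455e+01, 2.67589008e-02, 1.29825465e+00]), np.float64(0.41441739095075225))]
side [(array([5.64171325e+02, 2.79343084e+01, 4.56103245e-02, 1.12549544e+00]), np.float64(0.5425125635504793))]
scene [(array([5.61852097e+02, 3.39497485e+01, 4.65037978e-02, 1.29458304e+00]), np.float64(0.36257453361171665))]
(array([5.63221185e+02, 3.12202663e+01, 4.83066179e-02, 1.25186460e+00]), np.float64(0.9853147219105491))
{'turn': np.float64(0.001), 'now_shift': array([-1.2869, -0.    ,  0.163 ]), 'after_turn_shift': array([-1.287 ,  0.0025,  0.1622]), 'dist': 389.1, 'psi0': np.float64(-1.547)}
```

View pics/wrist_r.png

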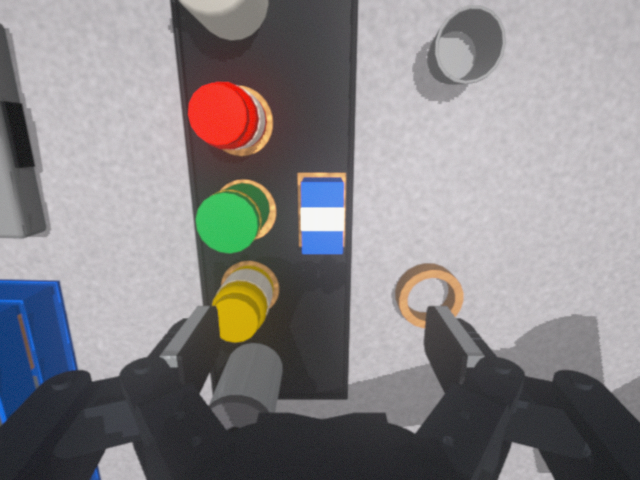

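Carton is on its mark, at about (562.5,31) with yaw within 0.03 rad of the tray. Copper tin next.

Request:
drive_tool(increments=[[1,[-0.08,0,0],0],[1,[-0.15,0,0],0],[1,[-0.15,0,0],0],[1,[-0.15,0,0],0],[1,[-0.15,0,0],0],[1,[-0.15,0,0],0],[1,[-0.15,0,0],0],[1,[-0.15,0,0],0],[1,[-0.1,0.001,0.05],0],[1,[-0.057,0.001,0.1],0],[1,[0,0,0],0],[1,[0,0,0],0]])

```text
clock: 37.15
position: [553.7, 416.2, 163.6]
ee_rot: [0.715, -0.699, 0.0, 0.0]
contact_force: [-0.6, -0.5, 0.7]
gripper_width: 85.5
```

```bash
python3 - <<'E'
from look import *
st,o=go("s",["wrist"])
c,im=o['wrist']; u=proj(c,[553.7,416,32])[0]; print(u)
p=comp(im,'copper',u,60); q,e=fit2('tin',[(c,p)],[553.7,416]); print(q,e,p.min(0),p.max(0)); print(plan(st,q[0],q[1],-18,-1.549))
E
```

```text
37.15 [553.7 416.2 163.6] [-0.6 -0.5  0.7] 85.5
[322.10812519 226.82372926]
[553.37686763 416.95967692   1.80372916] 0.9316969118869549 [297. 200.] [348. 250.]
{'turn': np.float64(0.0009), 'now_shift': array([-0.0033,  0.001 ,  0.6052]), 'after_turn_shift': array([-0.0027,  0.001 ,  0.6052]), 'dist': 181.6, 'psi0': np.float64(-1.5472)}
```

View pics/wrist_s.png

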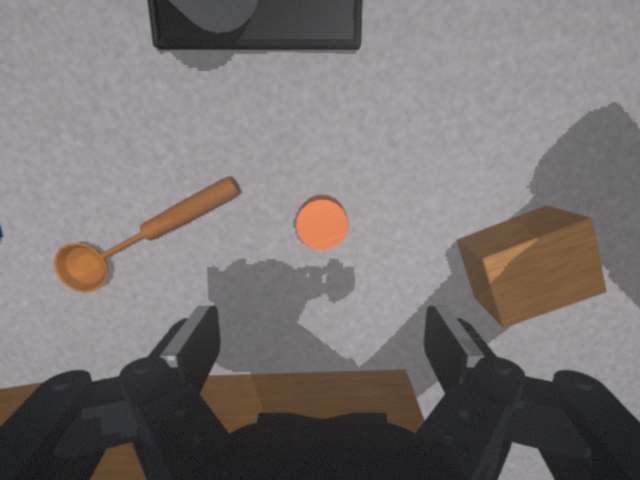

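```bash
python3 - <<'E'
from look import *
c=calibration("wrist")
for uv in ((405,371),(300,372)): print([np.round(ray(c,uv,z)) for z in (0,50,100,200)])
cs=calibration("scene"); s=cv2.imread("pics/scene0.png"); cv2.imwrite("pics/sc_crop.png",cv2.resize(s[380:480,340:640],(750,250)))
b=cv2.imread("pics/side0.png"); cv2.imwrite("pics/sd_crop.png",cv2.resize(b[60:240,0:300],(750,450)))
E
```

```text
[array([458., 587.,   0.]), array([473., 550.,  50.]), array([488., 513., 100.]), array([517., 440., 200.])]
[array([575., 591.,   0.]), array([572., 553.,  50.]), array([569., 516., 100.]), array([563., 442., 200.])]
```

View pics/sc_crop.png

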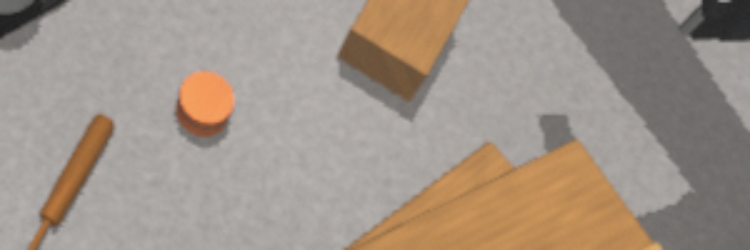

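View pics/sd_crop.png

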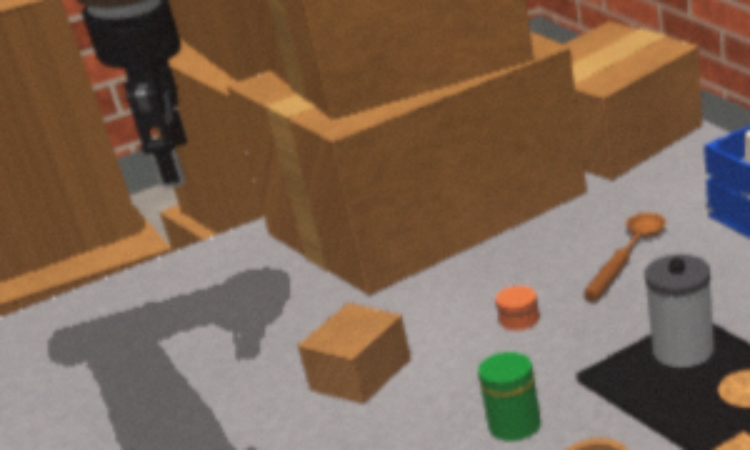

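```bash
python3 - <<'E'
from look import *
c=calibration("side")
for uv in ((148,177),(234,136),(107,154)): print(uv,np.round(ray(c,uv,0)))
# height at corner: top of the corner at crop (330,138)->(132,115)
f=K(c)
P=ray(c,(148,177),0)
for h in (100,120,140,160,180,200,220): print(h,np.round(proj(c,[P[0],P[1],h])[0]))
E
```

```text
(148, 177) [463. 587.   0.]
(234, 136) [798. 608.   0.]
(107, 154) [444. 799.   0.]
100 [141. 147.]
120 [139. 141.]
140 [138. 134.]
160 [136. 128.]
180 [135. 121.]
200 [133. 115.]
220 [132. 108.]
```

Only the box stack is near, with its front face at y ≈ 590, 170 mm clear. Now I'll go down to the tin, with tips ending at about z = 8.

Request:
drive_tool(increments=[[1,[-0.002,0.001,0.1],0],[1,[0,0,0.12],0],[1,[0,0,0.12],0],[1,[0,0,0.1],0],[1,[0,0,0.07],0],[1,[0,0,0.05],0],[1,[0,0,0.03],0],[1,[0,0,0.009],0],[1,[0,0,0],0],[1,[0,0,0],0]])

```text
clock: 38.45
position: [553.4, 417.9, -15.3]
ee_rot: [0.716, -0.699, 0.0, -0.001]
contact_force: [0.6, -0.1, 0.7]
gripper_width: 85.5
```

Request:
drive_tool(increments=[[-1,[0,0,0],0],[-1,[0,0,0],0],[-1,[0,0,0],0],[-1,[0,0,0],0],[-1,[0,0,0],0],[-1,[0,0,0],0]])

```text
clock: 39.2
position: [553.3, 418.0, -15.5]
ee_rot: [0.716, -0.698, 0.0, -0.001]
contact_force: [0.0, 1.0, 4.1]
gripper_width: 44.1
```

```bash
python3 - <<'E'
from look import *
st,o=go("t",["side","wrist"])
c,im=o['side']; u=proj(c,[553,416,16])[0].astype(int)
cv2.imwrite("pics/t.png",cv2.resize(im[u[1]-45:u[1]+35,u[0]-50:u[0]+50],(800,640)[0:2],interpolation=cv2.INTER_CUBIC)[:600])
E
```

```text
39.2 [553.3 418.  -15.5] [0.  1.  4.1] 44.1
```

View pics/t.png

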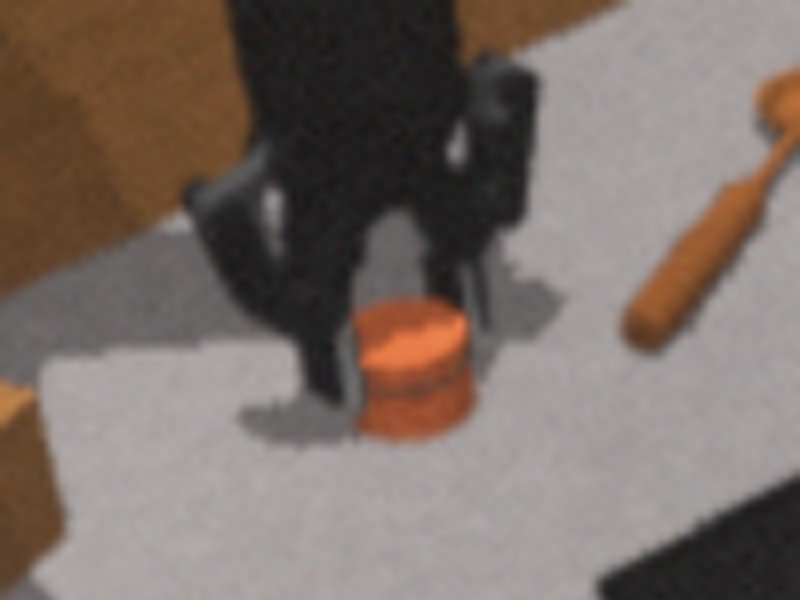

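View pics/wrist_t.png

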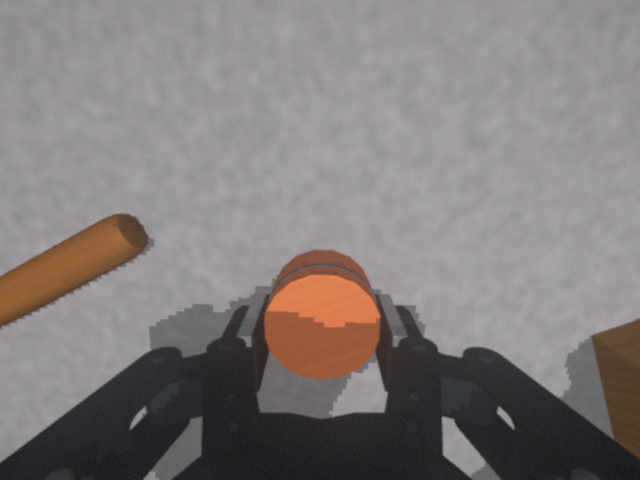

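```bash
python3 - <<'E'
from look import *
c=calibration("wrist"); st=read_state(); im=cv2.imread("pics/wrist_t.png")
p=comp(im,'copper',(321,315),75); print(p.min(0),p.max(0)); q,e=fit2('tin',[(c,p)],[553,417]); print(q,e,q[:2]-st['position'][:2])
st['position'][2]=165; print(plan(st,644.6,32,165,-1.549))
E
```

```text
[265. 252.] [381. 379.]
[553.02725548 415.50975656   1.6299549 ] 0.6930130861124515 [-0.27903088 -2.46923003]
{'turn': np.float64(0.0013), 'now_shift': array([ 1.2936e+00, -2.7290e-01, -8.0000e-04]), 'after_turn_shift': array([ 1.2929, -0.2762,  0.    ]), 'dist': 396.6, 'psi0': np.float64(-1.5464)}
```

Request:
drive_tool(increments=[[-1,[0,0,-0.06],0],[-1,[0,0,-0.12],0],[-1,[0,0,-0.15],0],[-1,[0,0,-0.15],0],[-1,[0,0,-0.1],0],[-1,[0,0,-0.02],0],[-1,[0,0,0],0]])

```text
clock: 40.17
position: [552.3, 417.0, 162.8]
ee_rot: [0.715, -0.699, -0.0, 0.001]
contact_force: [-0.2, -0.1, -1.4]
gripper_width: 44.1
```

Request:
drive_tool(increments=[[-1,[0.09,-0.02,0],0],[-1,[0.15,-0.033,0],0],[-1,[0.15,-0.033,0],0],[-1,[0.15,-0.033,0],0],[-1,[0.15,-0.033,0],0],[-1,[0.15,-0.033,0],0],[-1,[0.15,-0.033,0],0],[-1,[0.15,-0.033,0],0],[-1,[0.1,-0.02,0],0],[-1,[0.045,-0.009,0],0],[-1,[0,0,0],0],[-1,[0,0,0.1],0],[-1,[0,0,0.08],0],[-1,[0,0,0.05],0],[-1,[0,0,0],0],[-1,[0,0,0],0]])

```text
clock: 42.18
position: [647.0, 34.7, 95.9]
ee_rot: [0.716, -0.698, 0.001, -0.001]
contact_force: [0.2, -0.0, -0.8]
gripper_width: 43.7
```

```bash
python3 - <<'E'
from look import *
st,o=go("u",["wrist","side","scene"])
c,im=o['wrist']; zt=st['position'][2]+15.5; print('tin bottom z',zt)
p=comp(im,'copper',(321,315),75); print(p.min(0),p.max(0)); q,e=fit2('tin',[(c,p)],[645,32],zt); print(q,e)
L=[]
for n in ("side","scene"):
    c,im=o[n]; u=proj(c,[645,31,80])[0].astype(int)
    p=comp(im,'copper',proj(c,[645,31,zt+16])[0],16); g=comp(im,'green',proj(c,[645,31,40])[0],26)
    print(n,fit2('tin',[(c,p)],[645,32],zt),fit2('can',[(c,g)],[645,31],6))
    L.append(cv2.resize(im[u[1]-40:u[1]+40,u[0]-50:u[0]+50],(400,320),interpolation=cv2.INTER_CUBIC))
cv2.imwrite("pics/u.png",np.hstack(L))
E
```

```text
42.18 [647.   34.7  95.9] [ 0.2 -0.  -0.8] 43.7
tin bottom z 111.38407213592029
[264. 252.] [386. 379.]
[646.16656983  34.6603169   -2.65990883] 2.8253964093728228
side (array([648.36067343,  25.92300119,   0.89430682]), np.float64(0.7800486887471231)) (array([646.02741108,  25.22686056,   0.88315999]), np.float64(0.27083321261116955))
scene (array([643.35695082,  37.75826262,   1.19462542]), np.float64(0.9731479650728735)) (array([645.36832017,  37.4840239 ,   1.22948891]), np.float64(1.3357986545642566))
```

View pics/u.png

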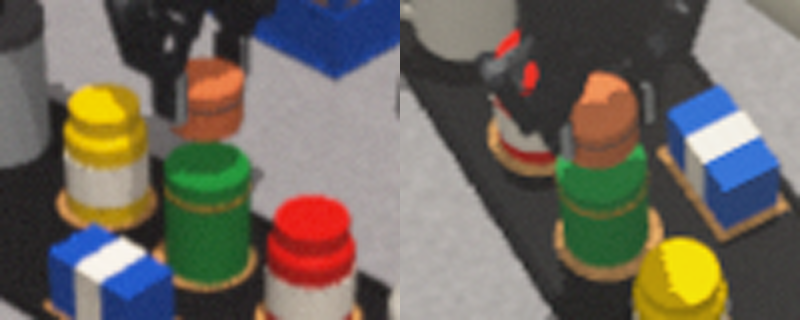

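View pics/wrist_u.png

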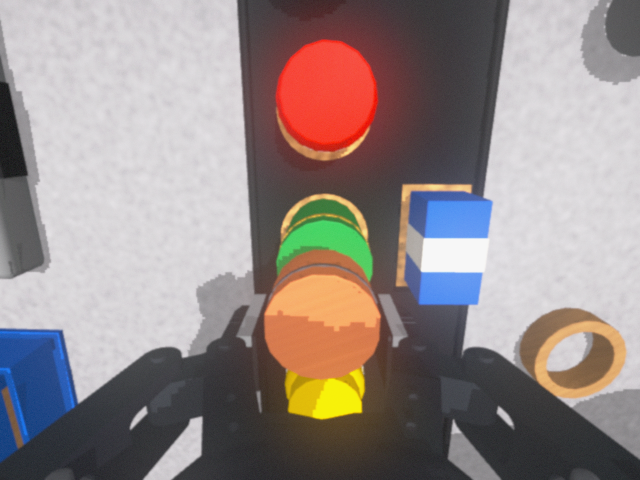

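```bash
python3 - <<'E'
from look import *
c=calibration("wrist"); im=cv2.imread("pics/wrist_u.png"); h=cv2.cvtColor(im,cv2.COLOR_BGR2HSV)
col=h[190:260,325]; print([(190+i,tuple(map(int,v))) for i,v in enumerate(col)][24:40])
m=mask(im,'green')
for r in (245,250,255): x=np.nonzero(m[r,250:400])[0]+250; print(r,x.min(),x.max(), ray(c,(x.min(),r),81),ray(c,(x.max()+1,r),81))
for v in (219,221,223): print(v,ray(c,(325,v),81)+[0,27,0])
print(ray(c,(322,251.5),111.4)+[0,23,0])
E
```

```text
[(214, (24, 160, 163)), (215, (29, 141, 155)), (216, (43, 133, 136)), (217, (57, 125, 129)), (218, (61, 124, 125)), (219, (61, 136, 131)), (220, (64, 147, 170)), (221, (67, 166, 209)), (222, (67, 172, 214)), (223, (67, 170, 213)), (224, (66, 167, 215)), (225, (67, 173, 212)), (226, (67, 169, 214)), (227, (67, 169, 214)), (228, (66, 170, 213)), (229, (67, 170, 212))]
245 281 367 [669.67522853  16.64413795  81.        ] [622.40358654  15.50838351  81.        ]
250 279 369 [670.79760659  19.52264889  81.        ] [621.13840954  18.32712036  81.        ]
255 277 371 [671.929798    22.42632764  81.        ] [619.86227489  21.17027017  81.        ]
219 [646.13073282  28.6444535   81.        ]
221 [646.1026592   29.73156438  81.        ]
223 [646.07449051  30.82235679  81.        ]
[647.45973257  33.07969286 111.4       ]
```

Request:
drive_tool(increments=[[-1,[0.0075,0.002,0.04],0],[-1,[0,0,0.03],0],[-1,[0,0,0.015],0],[-1,[0,0,0.005],0],[-1,[0,0,0],0],[-1,[0,0,0],0]])

```text
clock: 43.08
position: [645.9, 31.9, 68.2]
ee_rot: [0.716, -0.699, 0.0, -0.0]
contact_force: [0.0, 0.8, -0.6]
gripper_width: 43.8
```

```bash
python3 - <<'E'
from look import *
st,o=go("v",["wrist","side","scene"])
L=[]
for n in ("side","scene"):
    c,im=o[n]; u=proj(c,[645,31,80])[0].astype(int)
    L.append(cv2.resize(im[u[1]-40:u[1]+40,u[0]-50:u[0]+50],(400,320),interpolation=cv2.INTER_CUBIC))
cv2.imwrite("pics/v.png",np.hstack(L))
E
```

```text
43.08 [645.9  31.9  68.2] [ 0.   0.8 -0.6] 43.8
```

View pics/v.png

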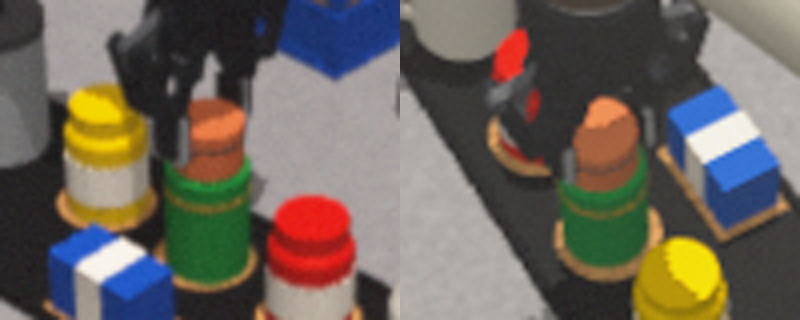

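View pics/wrist_v.png

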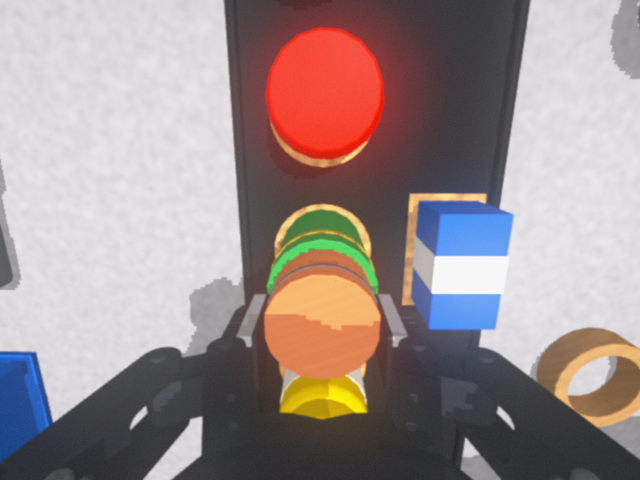

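```bash
python3 - <<'E'
from look import *
c=calibration("wrist"); im=cv2.imread("pics/wrist_v.png"); h=cv2.cvtColor(im,cv2.COLOR_BGR2HSV)
print([(225+i,tuple(map(int,v))) for i,v in enumerate(h[225:258,322])])
m=mask(im,'green')
for r in (265,270,275,280): x=np.nonzero(m[r,250:400])[0]+250; print(r,x.min(),x.max())
for v in (233,235,237): print(v,ray(c,(323,v),81)+[0,27,0])
for v in (250,252,254): print(v,ray(c,(322,v),83.5)+[0,23,0])
E
```

```text
[(225, (56, 126, 127)), (226, (56, 124, 128)), (227, (55, 126, 130)), (228, (50, 127, 131)), (229, (34, 132, 129)), (230, (22, 165, 170)), (231, (22, 165, 193)), (232, (30, 139, 150)), (233, (47, 128, 135)), (234, (52, 131, 130)), (235, (53, 126, 132)), (236, (53, 130, 129)), (237, (54, 124, 130)), (238, (55, 128, 145)), (239, (62, 136, 188)), (240, (65, 146, 218)), (241, (64, 149, 221)), (242, (64, 153, 218)), (243, (64, 153, 219)), (244, (63, 154, 217)), (245, (64, 151, 218)), (246, (64, 155, 217)), (247, (64, 152, 218)), (248, (61, 140, 210)), (249, (44, 124, 169)), (250, (16, 141, 173)), (251, (11, 160, 188)), (252, (10, 155, 194)), (253, (10, 160, 193)), (254, (10, 160, 198)), (255, (10, 161, 198)), (256, (10, 162, 195)), (257, (10, 161, 197))]
265 274 370
270 271 372
275 269 375
280 268 377
233 [646.15149541  26.58681637  81.        ]
235 [646.12886238  27.52954387  81.        ]
237 [646.10615188  28.47549861  81.        ]
250 [646.43533074  29.92685457  83.5       ]
252 [646.41319231  30.88183432  83.5       ]
254 [646.39097698  31.84013154  83.5       ]
```

The tin is within 1 mm of the can axis. I'll lower the last 2–3 mm and release.

Request:
drive_tool(increments=[[-1,[0,0,0.005],0],[-1,[0,0,0.004],0],[-1,[0,0,0],0],[-1,[0,0,0],0]])

```text
clock: 43.72
position: [645.7, 31.9, 65.5]
ee_rot: [0.716, -0.699, 0.0, -0.0]
contact_force: [-0.7, -0.2, 2.3]
gripper_width: 44.5
```

Request:
drive_tool(increments=[[0.4,[0,0,0],0],[0.4,[0,0,0],0],[0.4,[0,0,0],0],[0.4,[0,0,-0.03],0],[0.4,[0,0,-0.06],0],[0.4,[0,0,-0.1],0],[0.6,[0,0,-0.14],0],[1,[0,0,-0.16],0],[1,[0,0.1,0],0],[1,[0,0.14,0],0],[1,[0,0,0],0],[1,[0,0,0],0]])

```text
clock: 45.22
position: [574.4, 30.3, 213.8]
ee_rot: [0.716, -0.698, 0.001, -0.001]
contact_force: [0.6, -1.2, -0.3]
gripper_width: 85.1
```

```bash
python3 - <<'E'
from look import *
st,o=go("x",["wrist","side","scene"])
W={'red':('jar',(647.7,-58),6,45),'yellow':('jar',(643.4,121.8),6,45),'green':('can',(645,31),6,35),'copper':('tin',(645,31),81,97),'blue':('carton',(563,31),6,25)}
RR={'red':28,'yellow':28,'green':24,'copper':15,'blue':24}
for k,(mod,xy,z0,zm) in W.items():
    obs=[]; out=[]
    for n in ("side","scene"):
        c,im=o[n]; p=comp(im,k,proj(c,[*xy,zm])[0],RR[k]); obs.append((c,p)); out.append(np.round(fit2(mod,[(c,p)],[*xy,.02],z0)[0],2))
    q,e=fit2(mod,obs,[*xy,.02],z0); print(k,np.round(q,2),round(e,2),out)
cv2.imwrite("pics/x_side.png",cv2.resize(o['side'][1][140:300,220:430],(788,600)))
cv2.imwrite("pics/x_scene.png",cv2.resize(o['scene'][1][210:400,220:420],(632,600)))
E
```

```text
45.22 [574.4  30.3 213.8] [ 0.6 -1.2 -0.3] 85.1
red [647.16 -59.95   0.81] 1.16 [array([647.48, -62.66,   0.73]), array([645.73, -55.12,   0.73])]
yellow [643.1  122.38   0.73] 1.17 [array([643.52, 116.99,   1.19]), array([6.4178e+02, 1.2519e+02, 5.4000e-01])]
green [645.51  32.08   1.34] 2.45 [array([640.94,  22.06,   1.83]), array([645.97,  37.75,   1.53])]
copper [6.4778e+02 2.9400e+01 3.0000e-01] 1.34 [array([645.95,  24.83,   0.89]), array([ 6.4729e+02,  3.2510e+01, -1.2000e-01])]
blue [5.6321e+02 3.1220e+01 5.0000e-02 1.2500e+00] 0.99 [array([5.6417e+02, 2.7930e+01, 5.0000e-02, 1.1300e+00]), array([5.6182e+02, 3.3960e+01, 5.0000e-02, 1.3000e+00])]
```

View pics/x_side.png

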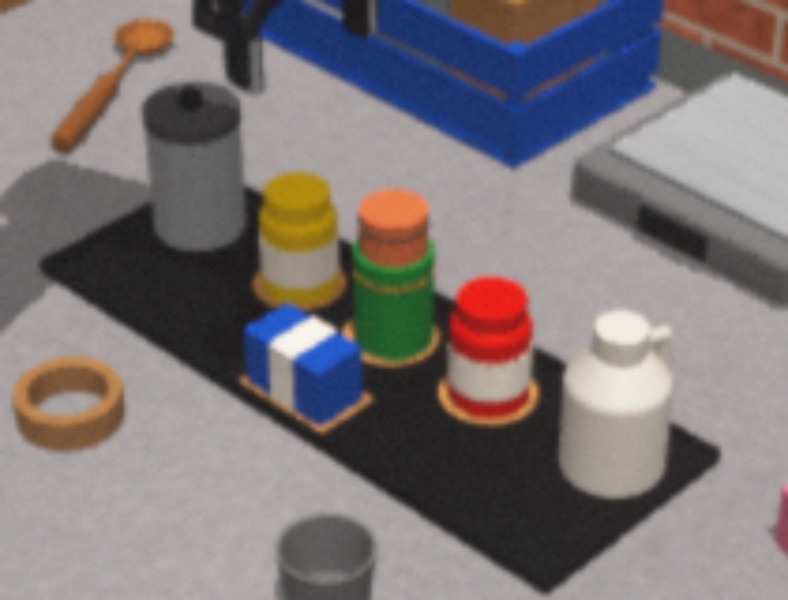

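View pics/x_scene.png

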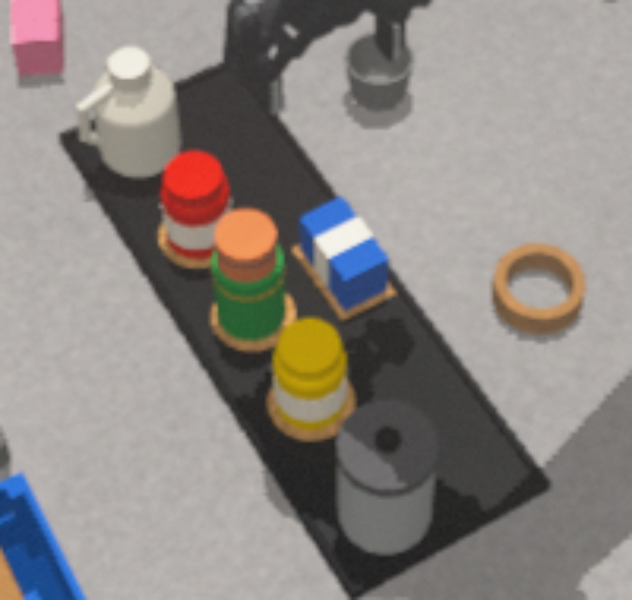

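View pics/wrist_x.png

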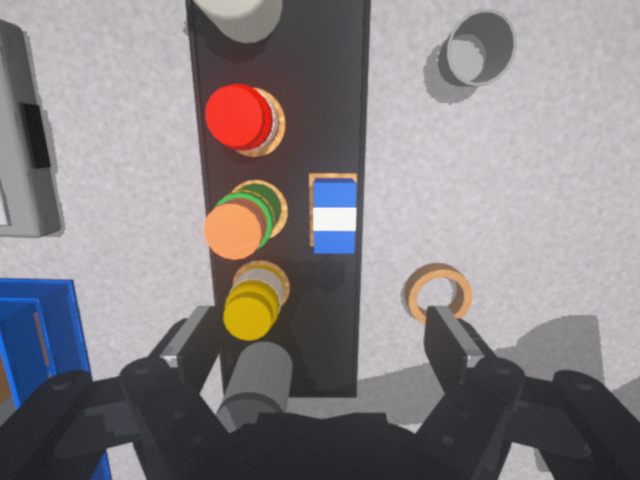

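The pictures show everything upright on its mark with the gripper clear. The tin at side crop (393,215) is centred on the can at (394,300). I'm handing it in.

```bash
python3 - <<'E'
from bench import *
print(job_done())
E
```

```text
the job is handed in; nothing more can be done
None
```

The tray is set and handed in after about 45 s of the 112 s allowed; no verdict was reported. The red jar is by the jug, the yellow jar by the canister, and the green can between them. The copper tin is on the can, and the small blue carton is on the rectangle. Everything is released, and the gripper is clear by more than 100 mm.

**Last checks:** every piece looked upright in all three camera views, and the fitted positions are within the 13 mm and 10 mm limits:

| Piece | Fitted offset from its target |
|---|---|
| Red jar | about 2 mm |
| Yellow jar | about 1 mm |
| Green can | about 1 mm (last clear view, before the tin went on) |
| Carton | about 2 mm, turned about 0.03 rad from the tray |
| Copper tin | about 1 mm from the can's axis just before release |

**What disagreed:**
- **Side and scene cameras:** each alone places objects up to about 8 mm apart along y, in opposite directions. I used their joint fit and the wrist view.
- **Final can and tin fits:** these were poor because each partly hides the other. The joint fit put them about 3.5 mm apart. I relied on the earlier wrist measurements and the final pictures instead.
- **Fingertip height:** the tips sit about 25–30 mm higher than the TCP reading and tool data imply, so the jars were gripped by their caps. I lowered the carton and tin grasps to allow for it.

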